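# Ready the clean-air filling cabinet

## Task

Get the clean-air filling cabinet ready for work: with the fingers, without gripping it, push its clear front window up from beneath its lip until the lip is level with the point of the height marker on the left post, and let go so that the window stays there by itself. Then press the round blower start button, in front of the bar-shaped dial on the cabinet's console, fully in and let it come back, ending clear of everything. Leave the height marker, the jars and the other things standing about where they are.

Things in the scene. Friction and masses are not known exactly. Their poses are not given: they have to be found in the camera images.
- cabinet: fixed bench-top cabinet, 520 mm wide (y), 260 deep, 370 tall (530 at the posts): steel tray floor 50 mm above the table, two 40 mm square guide posts in front (centres at x = 0, y = +240 and -240), clear sides and back, white fan head on top. Origin on the table, middle of the window plane; x points into the cabinet, y to the left as seen by a worker standing in front, z up
- window: the sliding window: clear pane 440 mm wide, 260 mm tall, running vertically in the two guide posts, bottom edge 65 mm above the table when closed, with 240 mm of travel upwards. It is counterweighted: 3 to 6 N moves it up or down, and it stays wherever it is left. Origin at the middle of its bottom edge; axes as the cabinet's
- lip_mid (a point): centre, at mid-width, of the round front bead (7 mm radius) of the window's lip: a level aluminium ledge 7 mm thick standing 47 mm out from the window towards the worker, 390 mm long, a rubber strip on top. The point is 40 mm out from and 50 mm above the window's origin; x into the cabinet, y left along the lip, z up. 115 to 155 mm above the table at the start; in front of the cabinet only the table is beneath it
- mark (a point): tip of the height marker's point. The marker is a steel clip, about 64 x 26 mm, with a black thumbscrew, clamped on the front of the left guide post; its triangular point (25 mm tall at the root) is directed at the left end of the lip. The tip is 210 to 285 mm above the table; the lip is level when point lip_mid has the same height
- start (a joint): travel of the start button, 0 up to 0.006 m fully in; springs back; 5 N takes it fully in
- start_top (a point): centre of the top face of the start button: round plain steel cap 28 mm across in a black housing on the sloping console top, on the side nearer the worker, about 86 mm above the table. z of the point points out of the console face (18 degrees from vertical, leaning towards the worker); the button moves in along -z
- dial: air-speed dial, not used: a black bar-shaped knob 36 mm long, 10 mm wide and 20 mm high on a 42 mm disc, 66 mm up the slope behind the start button. Both sit on the control console, a fixed steel box 150 mm deep (cabinet x -150 to 0) and 90 mm wide (y -360 to -270 mm), outside and in front of the right post, its top sloping from 50 mm high in front to 97 mm at the back. Origin at the centre of the knob's underside
- jar_a: open clear glass preserving jar, 72 mm across, 112 mm tall, mouth 58 mm; origin at the centre of its underside, z up; stands in front of the left part of the window
- jar_b: open clear glass preserving jar, 72 mm across, 112 mm tall, mouth 58 mm; origin at the centre of its underside, z up; stands in front of the right part of the window
- jar_c: closed, filled green glass jar with steel lid, 72 mm across, 108 mm tall; stands to the left in front; origin at the centre of its underside, z up
- jar_d: open clear glass preserving jar, 72 mm across, 112 mm tall, mouth 58 mm; origin at the centre of its underside, z up; stands inside the cabinet
- jar_lid: steel jar lid lying flat on the table, 66 mm across, 12 mm high; origin at the centre of its underside, z up
- funnel: steel jar funnel, 110 mm across the top, 75 mm tall, standing inside the cabinet; origin at the centre of its underside, z up
- spoon: steel spoon 200 mm long lying flat on the table left of the cabinet; origin under its middle, x along it

How it is judged:
By the outcome, as a careful person would: the job done as asked, in the order asked, and still so for the second after the job is handed in, with the robot touching nothing.
It also fails if it takes over 58 s, if anything falls off the work surface, if the arm or the gripper's body presses on something with over 40 N, if the wrist force passes 120 N, or if a joint passes its speed limit or range.

## Robot

A 7-joint arm with a two-finger parallel gripper is mounted at the origin on the work surface. World frame = base frame: x ahead of the robot, y to its left, z up, the work surface at z = 0. Lengths are in m, angles in rad, forces in N, time in s.
With the tool pointing down it reaches from about 0.425 to 0.925 m from the base axis. Payload 6.8 kg.
Tool frame: the origin (TCP) lies at the very end of the fingers, on their centre line; the grasp point (between the pads) lies 19 mm behind it (bot.grip_depth is the distance from the TCP to the grasp point, in m); z points along the fingers, y is the direction in which the jaws open and shut (so a half turn about z gives the same grasp; the last joint's range is limited). The gripper opens to 85 mm and grips with 20 to 120 N. Pads are 22 mm wide; open, the fingers measure 114 mm over their backs; the gripper's body (76 mm by 85 mm) begins 54 mm behind the grasp point. The pads swing forward as they close: fully open they stand 13 mm farther back than shut.
Start: joints at [1.204, 0.477, 0.022, 1.555, -0.011, 1.109, -0.083], TCP at [0.173, -0.653, 0.231] pointing down, gripper open.
Joint ranges: [-2.96, 2.96], [-0.34, 2.1], [-1.41, 1.46], [0.24, 2.44], [-1.37, 4.51], [0.17, 1.92], [-2.96, 2.96]. Speed limits (rad/s): [2.39, 2.39, 3.14, 3.14, 3.14, 3.14, 3.14].

## Interface

Orientations are given as a unit quaternion [w, x, y, z].
In Python, from station import bot gives the robot as it stands.
- The arm moves only by the tool step_arm, never from a script. Its argument "increments" is a list of rows, each a list of 7 numbers: the shift along the world's x, y, z in m, then the turn, a rotation vector about the world's x, y, z in degrees, then the gripper command: -1 is fully open, 1 is shut, values between are in proportion. In form: [[dx, dy, dz, rx, ry, rz, fingers], ...]. A call has 1 to 10 rows; each row is the pose to reach, as a shift and turn from the pose commanded when the call began; what a row does not reach only later rows make up. A row lasts 1/12 s, in which the tool goes at most 41.7 mm and 7.16 degrees, less where a joint would pass 70% of its speed; a pose out of reach is approached as far as the arm can. A call with a gripper value outside its range is refused whole. The fingers move at their own pace and stop on an object; "force" is the grip in N (left out, the last holds). Time passes only in rows, so rows that repeat a pose let the fingers close. It gives the time, the measured TCP pose, the force and the opening at its end, in the units of the state.
- bot.get_obs(): the state, without advancing time (a new reading comes with each control period).
- bot.read_camera(name): name is "scene" or "top" or "wrist"; returns a dict with "color" (420x560x3 uint8, red, green, blue), "intrinsics" (3x3 intrinsics, pixels), "D" ([k1, k2, p1, p2, k3] as OpenCV has them; the pictures are not rectified), "extrinsics" (4x4, takes a point from camera to world coordinates). Camera axes: x right, y up, looking along -z (the intrinsics and any distortion apply to the point x, -y, -z); pixel columns grow to the right and rows downward; lengths in m; the calibration is good to about 2 mm. A picture is of the moment at which its call begins. There is no depth.
- bot.hand_in(): hands the job in, once; it reports no verdict.
Trained networks look in the newest picture that a camera, given by its name, has taken for a name from the list of things; names that differ only in an ending like _2 or _b are one class to them, and where a whole thing is asked for, a point or a joint stands for the part that bears it (a point fixed in the world has none). Each returns a list of dicts, best first, with "conf" (0 to 1); they miss things now and then, are a little off and sometimes report something else, mostly with a low value. They report only what shows in the picture. A call takes as long as a camera call.
- bot.recognise(thing, camera): "location" ([column, row] as shares, 0 to 1, of the picture: columns of its width, rows of its height, amid what is visible of it).
- bot.place_of(thing, camera): "location" ([column, row] as shares, 0 to 1, of the picture: columns of its width, rows of its height: a listed point, or the origin of a listed thing).
The state is a dict: "t": time; "q": joint angles; "joint_vel": joint speeds; "joint_torque": joint torques, N m; "eef_pos": TCP position; "tool_rot": TCP orientation; "contact_force": force on the tool from outside, world axes, zero at the start; "torque": the same for the moment, N m; "gripper_width": opening from 0.0 (shut) to 1.0 (fully open).
Only numpy, scipy, OpenCV 4.12 (cv2) and the standard library are available. Lean on these libraries where they do the work, as an engineer would, in place of code of your own. Each camera call takes 0.05 s, during which the arm holds its last target.

## Working session

There is one attempt and no reset: what is moved stays moved. The work goes in short steps, Python scripts to look and compute and a tool call to move; the robot and the scene stay as the last step left them, time stands still between calls to the robot, and variables do not carry over. Pictures are saved under pics/ and viewed, and the job is handed in when it is done.

Besides the shell and the picture viewer there is one more tool, called as name(argument=value, ...), one argument or row to a line, values as JSON. step_arm: Moves the arm, as the interface text tells. Its arguments: {"type":"object","properties":{"increments":{"type":"array","items":{"type":"array","items":{"type":"number"}}},"force":{"type":"number"}},"required":["increments"]}

```bash
ls; mkdir -p pics
cat > h.py <<'E'
import numpy as np, cv2
from station import bot
def cam(n,save=None):
    c=bot.read_camera(n)
    if save: cv2.imwrite('pics/'+save,c['color'][:,:,::-1])
    return c
def ray(c,uv):
    K=np.array(c['intrinsics']);D=np.array(c['D'],float);E=np.array(c['extrinsics'])
    p=cv2.undistortPoints(np.array([[uv]],float),K,D)[0,0]
    d=E[:3,:3]@np.array([p[0],-p[1],-1.0]); return E[:3,3],d/np.linalg.norm(d)
def proj(c,X):
    K=np.array(c['intrinsics']);D=np.array(c['D'],float);E=np.array(c['extrinsics'])
    X=np.atleast_2d(X); P=(X-E[:3,3])@E[:3,:3]; P=P*[1,-1,-1]
    return cv2.projectPoints(P,np.zeros(3),np.zeros(3),K,D)[0][:,0]
def tri(rs):
    A=np.zeros((3,3));b=np.zeros(3)
    for o,d in rs:
        M=np.eye(3)-np.outer(d,d);A+=M;b+=M@o
    X=np.linalg.solve(A,b)
    return X,[float(np.linalg.norm((np.eye(3)-np.outer(d,d))@(X-o))) for o,d in rs]
def onz(r,z): o,d=r; return o+d*(z-o[2])/d[2]
E
python3 - <<'E'
from h import *
o=bot.get_obs();print(o['t'],o['eef_pos'],o['tool_rot'],o['contact_force'])
cs={n:cam(n,n+'0.png') for n in ['scene','top','wrist']}
for n,c in cs.items(): print(n,np.round(c['extrinsics'],3).tolist(),np.round(c['intrinsics'],1).tolist(),c['D'])
for t in ['cabinet','window','lip_mid','mark','start_top','dial','jar_a','jar_c','jar_lid','funnel','spoon']:
    for n in cs:
        r=bot.place_of(t,n)
        print(t,n,[(round(x['conf'],2),round(x['location'][0]*560),round(x['location'][1]*420)) for x in r][:5])
print(bot.get_obs()['t'])
E
```

```text
pics
0.0 [ 0.17258495 -0.65195308  0.23032685] [-8.83886877e-04  9.91638201e-01  1.29045986e-01 -1.76640188e-04] [-0.89671272 -0.08973504  0.71505127]
scene [[-0.897, -0.418, 0.143, 0.748], [0.442, -0.854, 0.275, 0.376], [0.007, 0.31, 0.951, 1.221], [0.0, 0.0, 0.0, 1.0]] [[453.4, 0.0, 282.4], [0.0, 453.4, 209.3], [0.0, 0.0, 1.0]] [0.03927626 0.         0.         0.         0.        ]
top [[-0.131, 0.966, -0.223, 0.392], [-0.991, -0.129, 0.023, 0.089], [-0.006, 0.224, 0.974, 1.017], [0.0, 0.0, 0.0, 1.0]] [[412.8, 0.0, 282.4], [0.0, 412.8, 205.2], [0.0, 0.0, 1.0]] [-0.09388373  0.          0.          0.          0.        ]
wrist [[0.257, 0.916, 0.308, 0.251], [-0.967, 0.244, 0.081, -0.631], [-0.001, -0.318, 0.948, 0.373], [0.0, 0.0, 0.0, 1.0]] [[323.2, 0.0, 279.4], [0.0, 323.2, 208.2], [0.0, 0.0, 1.0]] [-0.05775472  0.          0.          0.          0.        ]
cabinet scene [(0.74, 259, 224)]
cabinet top [(0.72, 293, 197)]
cabinet wrist []
window scene []
window top [(0.93, 295, 189), (0.24, 432, 233)]
window wrist []
lip_mid scene [(0.94, 276, 204)]
lip_mid top [(0.69, 298, 203
[... 156 characters left out ...]
op [(0.68, 432, 231), (0.56, 162, 198)]
start_top wrist []
dial scene [(0.45, 232, 111)]
dial top []
dial wrist []
jar_a scene [(0.8, 277, 150), (0.75, 380, 297), (0.58, 326, 284)]
jar_a top [(0.95, 371, 247), (0.67, 209, 246), (0.66, 175, 292), (0.53, 262, 142), (0.23, 159, 197)]
jar_a wrist []
jar_c scene [(0.8, 277, 150), (0.75, 380, 297), (0.58, 326, 284)]
jar_c top [(0.95, 371, 247), (0.67, 209, 246), (0.66, 175, 292), (0.53, 262, 142), (0.23, 159, 197)]
jar_c wrist []
jar_lid scene [(0.78, 308, 245)]
jar_lid top [(0.89, 256, 244)]
jar_lid wrist []
funnel scene []
funnel top [(0.66, 324, 150)]
funnel wrist []
spoon scene [(0.83, 300, 344)]
spoon top [(0.61, 162, 200)]
spoon wrist []
1.8
```

Run:
```python
import cv2
for n in ['scene0','top0','wrist0']:
    i=cv2.imread(f'pics/{n}.png'); cv2.imwrite(f'pics/{n}b.png',cv2.resize(i,(800,600),interpolation=cv2.INTER_CUBIC))
```

```text
(no output)
```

View pics/scene0b.png

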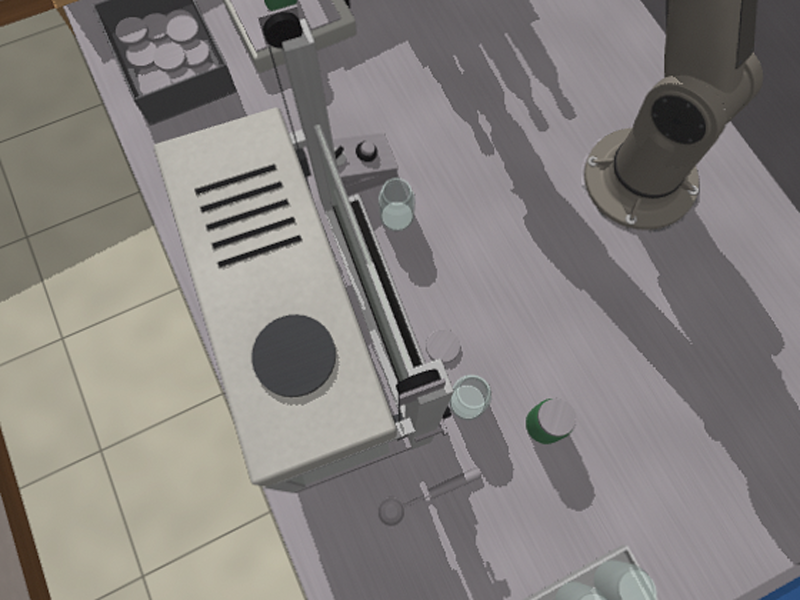

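View pics/top0b.png

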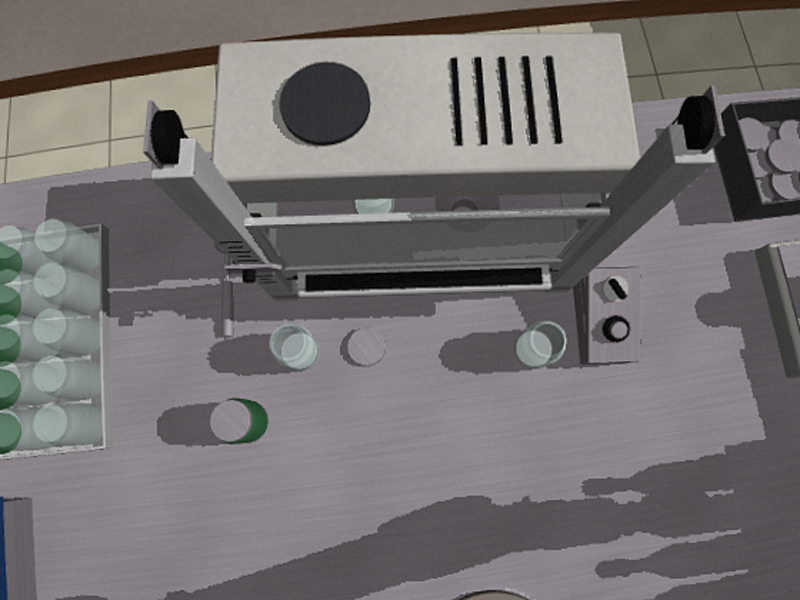

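View pics/wrist0.png

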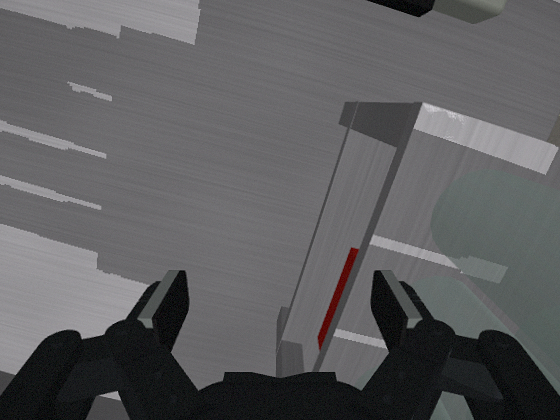

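Run:
```python
import cv2
i=cv2.imread('pics/top0.png')
def crop(i,x0,y0,x1,y1,f,n):
    cv2.imwrite('pics/'+n,cv2.resize(i[y0:y1,x0:x1],None,fx=f,fy=f,interpolation=cv2.INTER_CUBIC))
crop(i,100,60,300,210,4,'topL.png')
crop(i,360,60,520,260,3,'topR.png')
s=cv2.imread('pics/scene0.png')
crop(s,170,0,330,150,4,'scR.png')
crop(s,210,220,360,360,4,'scL.png')
```

```text
(no output)
```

View pics/topL.png

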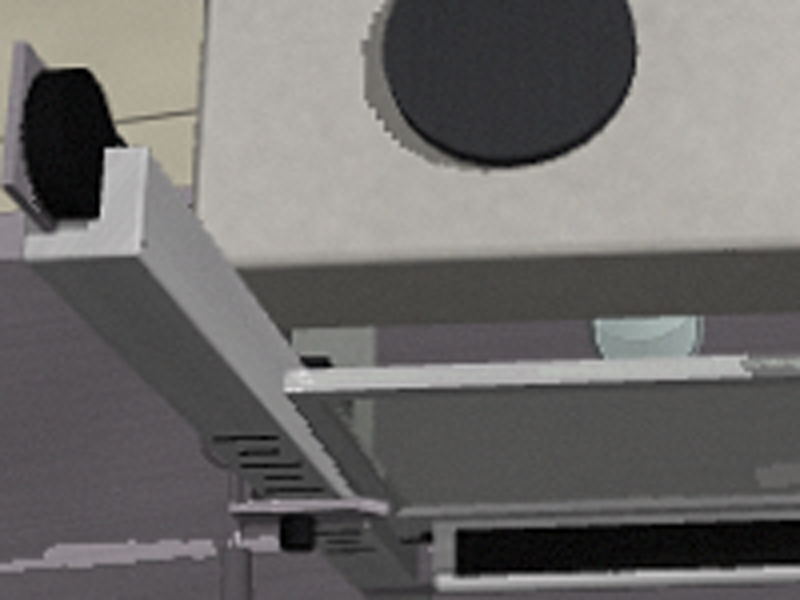

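View pics/topR.png

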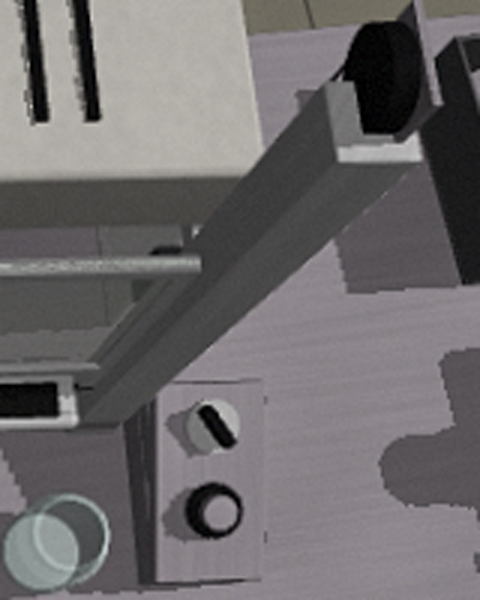

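View pics/scR.png

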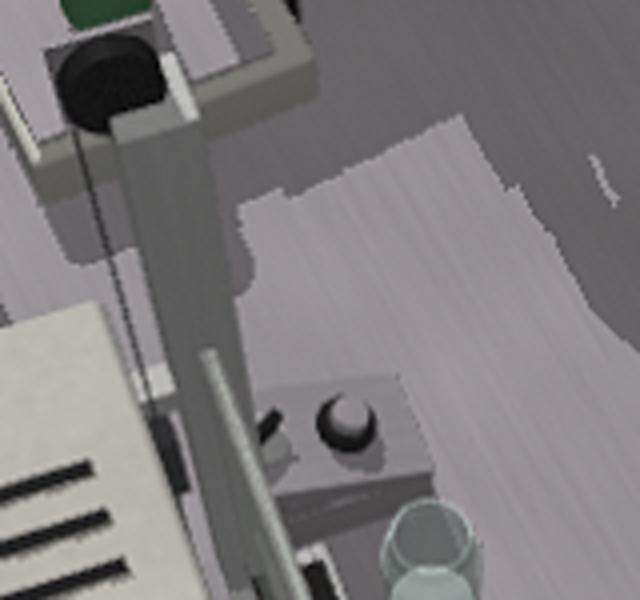

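View pics/scL.png

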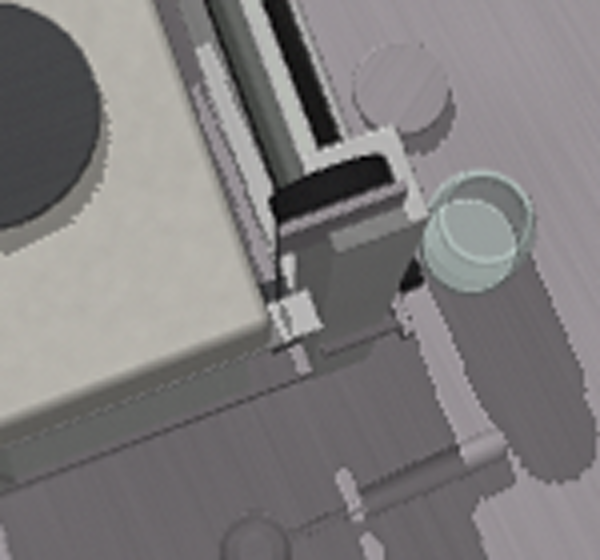

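```bash
cat > fit.py <<'E'
from h import *
from scipy.optimize import least_squares
import pickle
T={}
def run():
    ct,cs=cam('top'),cam('scene')
    obs=[(ct,(106.2,124.5),(-.02,.26,.53)),(ct,(135,123.7),(-.02,.22,.53)),(ct,(472.7,113.3),(-.02,-.22,.53)),(ct,(499.3,113.3),(-.02,-.26,.53)),
    (ct,(411.7,254),(-.15,-.27,.05)),(ct,(447.3,252.7),(-.15,-.36,.05)),(ct,(448.3,186.7),(0,-.36,.097)),
    (cs,(220,30.5),(-.02,-.22,.53)),(cs,(211,13.7),(-.02,-.26,.53)),(cs,(198,31),(.02,-.22,.53)),(cs,(268.7,94.2),(-.15,-.36,.05)),(cs,(278.7,117.5),(-.15,-.27,.05)),
    (cs,(308.7,251.2),(-.02,.22,.53)),(cs,(316,273.7),(-.02,.26,.53))]
    def R(p): c,s=np.cos(p[2]),np.sin(p[2]); return np.array([[c,-s,0],[s,c,0],[0,0,1]])
    def w(p,X): return R(p)@np.array(X)+[p[0],p[1],0]
    def res(p): return np.concatenate([proj(c,w(p,X))[0]-uv for c,uv,X in obs])
    r=least_squares(res,[.7,0,0],loss='soft_l1')
    print(r.x,np.degrees(r.x[2]));print(np.round(r.fun.reshape(-1,2),1).tolist())
    p=r.x; np.save('cab.npy',p)
    Ri=R(p)
    def loc(X): return Ri.T@(X-[p[0],p[1],0])
    # lip: plane cabinet x=-0.04
    def onplane(ry,xc):
        o,d=loc(ry[0]),Ri.T@ry[1]; return o+d*(xc-o[0])/d[0]
    print('lip top',onplane(ray(ct,(298,203)),-.04),'scene',onplane(ray(cs,(276,204)),-.04))
    X,e=tri([ray(ct,(298,203)),ray(cs,(276,204))]);print('lip tri',X,loc(X),e)
    print('mark top x-0.03',onplane(ray(ct,(196.5,187)),-.03),onplane(ray(ct,(195,185)),-.03))
    X,e=tri([ray(ct,(432,231)),ray(cs,(256,98))]);print('start',X,loc(X),e)
    print('start z.086',onz(ray(ct,(360+217/3,60+513/3)),.086),onz(ray(cs,(170+352/4,413/4)),.086))
    for n,uv in dict(jarR=(371,247),jarL=(209,246),jarc=(175,292),lid=(256,244)).items(): print(n,onz(ray(ct,uv),0),loc(onz(ray(ct,uv),0)))
    print(bot.get_obs()['t'])
run()
E
python3 fit.py
```

```text
[ 0.63495612  0.03246249 -0.10254538] -5.875417205590226
[[-2.1, -0.5], [-1.0, -1.1], [-0.5, 0.2], [1.8, -0.0], [-0.2, -0.9], [1.2, -1.0], [0.5, -1.3], [0.6, -1.5], [2.9, -1.8], [1.6, 4.2], [-0.8, -2.5], [-0.3, -0.3], [-0.5, -1.0], [1.7, 0.5]]
lip top [-0.04       -0.00325529  0.13295656] scene [-0.04        0.01257526  0.15909503]
lip tri [0.59388869 0.0361017  0.12760601] [-0.04122423 -0.0005838   0.12760601] [0.0037416198823363783, 0.0037416198823362425]
mark top x-0.03 [-0.03        0.19617726  0.25106231] [-0.03        0.19607344  0.26527822]
start [ 0.49998097 -0.2644346   0.10986636] [-0.10387401 -0.30915427  0.10986636] [0.007096418519293019, 0.007096418519292868]
start z.086 [ 0.49893821 -0.26767766  0.086     ] [ 0.49966112 -0.26767612  0.086     ]
jarR [ 0.49040651 -0.13897616  0.        ] [-0.12624082 -0.18533498  0.        ]
jarL [0.54600823 0.25906704 0.        ] [-0.11167718  0.21630894  0.        ]
jarc [0.44424665 0.35292379 0.        ] [-0.2225119   0.29925575  0.        ]
lid [0.53580093 0.14254669 0.        ] [-0.10990317  0.09935582  0.        ]
1.9
```

step_arm(
  increments=[
    [0.0, 0.02, 0.04, 0, 0, 0, 1],
    [0.03, 0.05, 0.08, 0, 0, 0, 1],
    [0.06, 0.08, 0.12, 0, 0, 0, 1],
    [0.09, 0.11, 0.14, 0, 0, 0, 1],
    [0.12, 0.14, 0.15, 0, 0, 0, 1],
  ],
  force=40,
)

```text
t: 2.32
eef_pos: [0.2664, -0.5393, 0.3685]
tool_rot: [0.002, 0.992, 0.128, 0.0]
contact_force: [0.1, -1.1, 0.4]
gripper_width: 0.301
```

```bash
cat >> h.py <<'E'
import json
def log():
    o=bot.get_obs(); d={k:np.array(o[k]).tolist() for k in ['q','eef_pos','tool_rot','joint_vel']}
    open('log.jsonl','a').write(json.dumps(d)+'\n')
    print('t',round(o['t'],2),'q',np.round(o['q'],3),'p',np.round(o['eef_pos'],4),'r',np.round(o['tool_rot'],3),'F',np.round(o['contact_force'],1),'v',np.round(np.abs(o['joint_vel']).max(),3))
E
python3 -c "
from h import *
log()"
```

```text
t 2.32 q [ 1.028  0.26  -0.025  1.557  0.007  1.321 -0.313] p [ 0.2664 -0.5393  0.3685] r [0.002 0.992 0.128 0.   ] F [ 0.1 -1.1  0.4] v 0.796
```

step_arm(
  increments=[
    [0.03, 0.03, 0.01, 5, 0, 0, 1],
    [0.06, 0.06, 0.02, 10, 0, 0, 1],
    [0.09, 0.09, 0.03, 16, 0, 0, 1],
    [0.11, 0.12, 0.04, 22, 0, 0, 1],
    [0.12, 0.15, 0.04, 28, 0, 0, 1],
    [0.12, 0.16, 0.04, 34, 0, 0, 1],
    [0.12, 0.16, 0.04, 40, 0, 0, 1],
    [0.12, 0.16, 0.04, 40, 0, 0, 1],
  ],
)

```text
t: 2.98
eef_pos: [0.3851, -0.3805, 0.4019]
tool_rot: [-0.343, 0.931, 0.119, 0.043]
contact_force: [-1.0, -0.2, -0.8]
gripper_width: 0.002
```

```bash
python3 -c "
from h import *
log()"
```

```text
t 2.98 q [ 0.984  0.477 -0.12   1.344 -0.398  1.868 -0.465] p [ 0.3851 -0.3805  0.4019] r [-0.343  0.931  0.119  0.043] F [-1.  -0.2 -0.8] v 0.092
```

```bash
cat > kin.py <<'E'
import numpy as np, json, itertools
from scipy.optimize import least_squares
from scipy.spatial.transform import Rotation as Ro
S0=dict(q=[1.204,.477,.022,1.555,-.011,1.109,-.083],eef_pos=[0.17258495,-0.65195308,0.23032685],tool_rot=[-8.83886877e-04,9.91638201e-01,1.29045986e-01,-1.76640188e-04])
def rz(a): return Ro.from_euler('z',a).as_matrix()
def ry(a): return Ro.from_euler('y',a).as_matrix()
# params: h,L1,a4,L2,a6,Lt,o1,o7,d2y, d4y
def fk(q,p,s):
    h,L1,a4,L2,a6,Lt,o1,o7,dy,o6,ax=p
    R=rz(s[0]*q[0]+o1); x=np.array([0,0,h])+R@[ax,dy,0]
    R=R@ry(q[1]); R=R@rz(s[1]*q[2]); x=x+R@[a4,0,L1]
    R=R@ry(q[3]); R=R@rz(s[2]*q[4]); x=x+R@[-a4,0,L2]
    R=R@ry(q[5]+o6); x=x+R@[a6,0,0]; R=R@rz(s[3]*q[6]+o7); x=x+R@[0,0,Lt]
    return x,R
def data():
    D=[S0]+[json.loads(l) for l in open('log.jsonl')]
    return [(np.array(d['q']),np.array(d['eef_pos']),Ro.from_quat(np.roll(d['tool_rot'],-1)).as_matrix()) for d in D]
def res(p,s,D):
    out=[]
    for q,x,R in D:
        a,B=fk(q,p,s); out+=[(a-x)*1.0, Ro.from_matrix(B.T@R).as_rotvec()*.3]
    return np.concatenate(out+[np.array([p[2],p[4],p[8],p[9],p[10]])*.02])
def fit(verbose=True):
    D=data(); best=[]
    for s in itertools.product([-1,1],repeat=4):
        for o7 in [0,1.57,3.14,-1.57]:
          for o1 in [0,3.14]:
            r=least_squares(res,[.34,.5,0,.5,0,.33,o1,o7,0,0,0],args=(s,D))
            best.append((r.cost,s,r.x))
    best.sort(key=lambda b:b[0])
    if verbose:
        for b in best[:3]: print(b[0],b[1],np.round(b[2],3))
    return best[0]
if __name__=='__main__':
    c,s,p=fit(); D=data()
    for q,x,R in D:
        a,B=fk(q,p,s); print(np.round((a-x)*1000,1),np.round(np.degrees(Ro.from_matrix(B.T@R).as_rotvec()),2))
    json.dump([list(s),list(p)],open('kin.json','w'))
E
python3 kin.py
```

```text
1.008678812860964e-06 (-1, -1, -1, -1) [ 2.90e-01  5.36e-01 -3.00e-03  4.82e-01 -3.00e-03  3.20e-01 -1.00e-03
  1.57e+00 -6.20e-02  1.00e-03 -5.00e-03]
1.0086788128609679e-06 (-1, -1, -1, -1) [ 2.90e-01  5.36e-01 -3.00e-03  4.82e-01 -3.00e-03  3.20e-01 -1.00e-03
  1.57e+00 -6.20e-02  1.00e-03 -5.00e-03]
1.008678812860976e-06 (-1, -1, -1, -1) [ 2.90e-01  5.36e-01 -3.00e-03  4.82e-01 -3.00e-03  3.20e-01 -1.00e-03
  1.57e+00 -6.20e-02  1.00e-03 -5.00e-03]
[-0.2 -0.1  0. ] [0.09 0.01 0.02]
[ 0.2  0.1 -0.1] [-0.05  0.02 -0.02]
[-0. -0.  0.] [-0.04 -0.01 -0.  ]
```

```bash
cat > ik.py <<'E'
from kin import *
s,p=json.load(open('kin.json')); p=np.array(p)
cab=np.load('cab.npy')
LO=np.array([-2.96,-.34,-1.41,.24,-1.37,.17,-2.96]);HI=np.array([2.96,2.1,1.46,2.44,4.51,1.92,2.96])
Rc=rz(cab[2])
def w(X): return Rc@np.array(X)+[cab[0],cab[1],0]
def rot(yaw,beta,roll=0):
    # yaw relative cabinet x (deg), beta nose-down deg; tool x up at roll 0
    R=Rc@rz(np.radians(yaw))@ry(np.radians(beta))   # x fwd
    T=np.array([[0,0,1],[0,-1,0],[1,0,0]]).astype(float) # cols: tool x=up, y=-y, z=fwd
    return R@T@rz(np.radians(roll))
def frames(q):
    h,L1,a4,L2,a6,Lt,o1,o7,dy,o6,ax=p
    R=rz(s[0]*q[0]+o1); x=np.array([0,0,h])+R@[ax,dy,0]
    R=R@ry(q[1])@rz(s[1]*q[2]); e=x+R@[a4,0,L1]
    R=R@ry(q[3])@rz(s[2]*q[4]); wr=e+R@[-a4,0,L2]
    return e,wr
def ik(x,R,q0,n=1,seed=0,pen=.002):
    rng=np.random.default_rng(seed); best=None
    m=.03
    for k in range(n):
        q1=np.array(q0) if k==0 else rng.uniform(LO+m,HI-m)
        f=lambda q:np.concatenate([fk(q,p,s)[0]-x,Ro.from_matrix(fk(q,p,s)[1].T@R).as_rotvec()*.3,pen*(q-q0)])
        r=least_squares(f,np.clip(q1,LO+m+.001,HI-m-.001),bounds=(LO+m,HI-m))
        e=np.linalg.norm(r.fun[:6])
        c=e*100+np.linalg.norm(r.x-q0)*.05
        if best is None or c<best[0]: best=(c,e,r.x)
    return best
E
python3 - <<'E'
from ik import *
from h import bot
q0=bot.get_obs()['q']
for yaw in [0,-15,-30,15,30]:
  for b in [0,10,20]:
    for z in [.08,.20]:
      B=ik(w([-.02,0,z]),rot(yaw,b),q0,12)
      e,wr=frames(B[2]); print(yaw,b,z,'err',round(B[1],4),np.round(B[2],2),'elb',np.round(e,2),'wr',np.round(wr,2))
E
```

```text
0 0 0.08 err 0.0004 [-0.44  1.11  0.    2.41  2.57  1.89  1.37] elb [0.45 0.15 0.53] wr [0.3  0.07 0.08]
0 0 0.2 err 0.0019 [ 0.63  1.32 -1.13  2.41  3.16  1.84  2.64] elb [ 0.38 -0.35  0.42] wr [0.3  0.07 0.2 ]
0 10 0.08 err 0.0003 [ 0.03  1.02 -0.45  2.41  2.78  1.74  1.84] elb [ 0.45 -0.08  0.58] wr [0.3  0.07 0.14]
0 10 0.2 err 0.0038 [ 0.71  1.33 -1.33  2.41  2.92  1.7   2.77] elb [ 0.35 -0.39  0.42] wr [0.31 0.07 0.26]
0 20 0.08 err 0.0002 [ 0.15  0.89 -0.58  2.41  2.7   1.46  1.96] elb [ 0.4  -0.13  0.63] wr [0.32 0.06 0.19]
0 20 0.2 err 0.0003 [ 0.42  0.65 -0.9   2.41  2.54  1.22  2.17] elb [ 0.26 -0.19  0.72] wr [0.32 0.06 0.31]
-15 0 0.08 err 0.0001 [-0.66  1.07  0.03  2.33  2.12  1.68  1.33] elb [0.4  0.24 0.55] wr [0.32 0.15 0.08]
-15 0 0.2 err 0.0001 [-0.5   0.75 -0.13  2.41  2.18  1.65  1.61] elb [0.34 0.12 0.68] wr [0.32 0.15 0.2 ]
-15 10 0.08 err 0.0001 [-0.53  0.93 -0.09  2.36  2.2   1.54  1.49] elb [0.4  0.16 0.61] wr [0.32 0.15 0.14]
-15 10 0.2 err 0.0001 [-0.34  0.62 -0.3   2.4   2.17  1.46  1.79] elb [0.31 0.04 0.73] wr [0.32 0.15 0.26]
-15 20 0.08 err 0.0001 [-0
[... 1462 characters left out ...]
.69] wr [ 0.32 -0.01  0.31]
30 0 0.08 err 0.0001 [-0.01  1.09  0.12  2.36  3.63  1.89  1.62] elb [ 0.47 -0.06  0.54] wr [ 0.32 -0.1   0.08]
30 0 0.2 err 0.0001 [ 0.43  0.79 -0.34  2.41  3.73  1.45  1.78] elb [ 0.31 -0.21  0.67] wr [ 0.32 -0.1   0.2 ]
30 10 0.08 err 0.0001 [-0.    0.94  0.11  2.41  3.63  1.62  1.59] elb [ 0.43 -0.06  0.61] wr [ 0.33 -0.09  0.14]
30 10 0.2 err 0.0001 [ 0.52  0.65 -0.45  2.41  3.68  1.14  1.74] elb [ 0.24 -0.21  0.72] wr [ 0.33 -0.09  0.26]
30 20 0.08 err 0.0001 [ 1.23  1.72 -1.38  2.3   2.89  0.72 -2.78] elb [ 0.12 -0.52  0.21] wr [ 0.34 -0.09  0.19]
30 20 0.2 err 0.0001 [ 0.31  0.46 -0.25  2.41  3.68  0.92  1.52] elb [ 0.2  -0.13  0.77] wr [ 0.34 -0.09  0.31]
```

Run:
```python
from ik import *
from h import bot,cam,proj
o=bot.get_obs(); q0=o['q']
E=np.array(cam('wrist')['extrinsics'])
Rt=Ro.from_quat(np.roll(o['tool_rot'],-1)).as_matrix()
CT=np.eye(4);CT[:3,:3]=Rt.T@E[:3,:3];CT[:3,3]=Rt.T@(E[:3,3]-o['eef_pos'])
np.save('camtool.npy',CT);print(np.round(CT,3))
qp=[-.5,.93,-.2,2.25,1.95,1.55,1.6]
for yaw in [-50,-35,-20,0]:
  for b in [-18,-5,8]:
    for cp in [(-.3,.3,.27),(-.3,.2,.27),(-.25,.35,.27),(-.22,.25,.27)]:
      R=rot(yaw,b); x=w(cp)-R@CT[:3,3]
      B=ik(x,R,qp,3)
      if B[1]<.002:
        e,wr=frames(B[2]); print(yaw,b,cp,'err',round(B[1],4),np.round(B[2],2),'tcp',np.round(x,2),'elb',np.round(e,2),'wr',np.round(wr,2))
```

```text
[[ 0.     0.948  0.318  0.081]
 [ 1.    -0.    -0.001  0.   ]
 [-0.     0.318 -0.948 -0.143]
 [ 0.     0.     0.     1.   ]]
-50 -18 (-0.3, 0.3, 0.27) err 0.0 [-1.3   0.96  0.18  1.94  1.05  1.89  1.88] tcp [0.46 0.23 0.24] elb [0.17 0.4  0.6 ] wr [0.29 0.48 0.14]
-50 -18 (-0.3, 0.2, 0.27) err 0.0 [-1.13  0.91  0.06  2.13  1.1   1.89  1.68] tcp [0.45 0.13 0.24] elb [0.23 0.35 0.62] wr [0.28 0.38 0.14]
-50 -18 (-0.25, 0.35, 0.27) err 0.0 [-1.27  1.    0.23  1.79  1.12  1.89  2.  ] tcp [0.51 0.27 0.24] elb [0.19 0.41 0.58] wr [0.34 0.52 0.14]
-50 -18 (-0.22, 0.25, 0.27) err 0.0 [-1.08  0.95  0.11  1.95  1.24  1.89  1.85] tcp [0.53 0.17 0.24] elb [0.26 0.35 0.61] wr [0.36 0.42 0.14]
-50 -5 (-0.3, 0.3, 0.27) err 0.0 [-1.13  0.89 -0.08  1.91  1.06  1.89  1.84] tcp [0.45 0.24 0.2 ] elb [0.23 0.34 0.63] wr [0.27 0.5  0.18]
-50 -5 (-0.3, 0.2, 0.27) err 0.0 [-0.95  0.86 -0.21  2.1   1.12  1.89  1.67] tcp [0.44 0.14 0.2 ] elb [0.28 0.29 0.64] wr [0.26 0.4  0.18]
-50 -5 (-0.25, 0.35, 0.27) err 0.0 [-1.12  0.94 -0.02  1.75  1.12  1.89  1.97] tcp [0.51 0.28 0.2 ] elb [0.24 0.35 0.61] wr [0.33 0.5
[... 5017 characters left out ...]
25 0.42 0.18]
0 -5 (-0.22, 0.25, 0.27) err 0.0 [-0.81  0.84 -0.24  2.23  2.1   1.77  1.73] tcp [0.59 0.29 0.2 ] elb [0.32 0.24 0.65] wr [0.27 0.32 0.18]
0 8 (-0.3, 0.3, 0.27) err 0.0 [-0.88  0.79 -0.45  2.23  1.85  1.69  1.82] tcp [0.5  0.35 0.17] elb [0.29 0.25 0.67] wr [0.18 0.38 0.22]
0 8 (-0.3, 0.2, 0.27) err 0.0 [-0.69  0.81 -0.56  2.41  1.94  1.8   1.72] tcp [0.49 0.25 0.17] elb [0.33 0.19 0.66] wr [0.17 0.28 0.22]
0 8 (-0.25, 0.35, 0.27) err 0.0 [-0.87  0.81 -0.39  2.09  1.92  1.6   1.93] tcp [0.55 0.39 0.17] elb [0.29 0.25 0.66] wr [0.24 0.42 0.22]
0 8 (-0.22, 0.25, 0.27) err 0.0 [-0.75  0.76 -0.34  2.26  2.03  1.57  1.81] tcp [0.57 0.29 0.17] elb [0.31 0.2  0.68] wr [0.26 0.32 0.22]
```

```bash
cat > plan.py <<'E'
from ik import *
CT=np.load('camtool.npy')
def camx(cp,R): return w(cp)-R@CT[:3,3]
def rows(q0,q1,n,base=None,ease=True):
    x0,R0=base if base else fk(q0,p,s)
    out=[]
    for i in range(1,n+1):
        x,R=fk(q0+(q1-q0)*i/n,p,s)
        out.append(np.r_[x-x0,np.degrees(Ro.from_matrix(R@R0.T).as_rotvec())])
    return np.array(out)
E
python3 - <<'E'
from plan import *
from h import bot
q0=np.array(bot.get_obs()['q'])
R=rot(-25,0);x=camx((-.30,.24,.32),R);B=ik(x,R,np.array([-.9,.85,-.3,2.1,1.5,1.8,1.7]),1);print(B[1],np.round(B[2],2),x,R.tolist())
q1=B[2];np.save('qV.npy',q1)
r=rows(q0,q1,20)
for i,a in enumerate(r):
    xx,RR=fk(q0+(q1-q0)*(i+1)/20,p,s);e,wr=frames(q0+(q1-q0)*(i+1)/20)
    print(np.round(xx,3),np.round(RR[:,2],2),np.round(wr,2),np.round(a[3:],0))
E
```

```text
3.2403700673004844e-06 [-0.93  0.72 -0.35  2.19  1.47  1.83  1.8 ] [0.48353873 0.22872241 0.23865897] [[0.0, -0.5131730514519891, 0.8582851619732536], [0.0, -0.8582851619732534, -0.5131730514519892], [0.9999999999999999, 0.0, 0.0]]
[ 0.392 -0.344  0.373] [-0.16  0.62 -0.77] [ 0.44 -0.54  0.62] [-1.  1. 13.]
[ 0.395 -0.31   0.347] [-0.31  0.57 -0.76] [ 0.49 -0.49  0.59] [-1.  3. 25.]
[ 0.394 -0.28   0.324] [-0.45  0.48 -0.75] [ 0.54 -0.43  0.57] [-0.  4. 39.]
[ 0.391 -0.253  0.305] [-0.57  0.37 -0.73] [ 0.57 -0.37  0.54] [ 1.  5. 52.]
[ 0.388 -0.23   0.289] [-0.67  0.24 -0.7 ] [ 0.6  -0.31  0.51] [ 2.  7. 65.]
[ 0.386 -0.211  0.276] [-0.75  0.09 -0.66] [ 0.62 -0.24  0.49] [ 4.  9. 79.]
[ 0.385 -0.194  0.265] [-0.78 -0.07 -0.62] [ 0.63 -0.17  0.46] [ 7. 11. 92.]
[ 0.386 -0.179  0.258] [-0.79 -0.23 -0.57] [ 0.64 -0.1   0.44] [ 10.  14. 106.]
[ 0.391 -0.165  0.252] [-0.76 -0.4  -0.51] [ 0.63 -0.04  0.42] [ 14.  18. 119.]
[ 0.4   -0.15   0.249] [-0.69 -0.56 -0.46] [0.62 0.03 0.4 ] [ 19.  23. 131.]
[ 0.411 -0.133  0.247] [-0.59 -0.7  -0.4 ] [0.6  0.09 0.38] [ 25.  28. 144.]
[ 0.425 -0.114  0.246] [-0.46 -0.82 -0.34] [0.57 0.15 0.36] [ 31.  35. 155.]
[ 0.441 -0.089  0.246] [-0.31 -0.91 -0.28] [0.54 0.2  0.34] [ 38.  44. 165.]
[ 0.458 -0.06   0.246] [-0.13 -0.96 -0.23] [0.5  0.25 0.32] [ -42.  -50. -159.]
[ 0.474 -0.025  0.246] [ 0.05 -0.98 -0.17] [0.46 0.29 0.3 ] [ -43.  -53. -144.]
[0.487 0.016 0.246] [ 0.24 -0.96 -0.13] [0.41 0.32 0.29] [ -44.  -57. -128.]
[0.496 0.063 0.246] [ 0.42 -0.9  -0.08] [0.36 0.35 0.28] [ -45.  -62. -113.]
[0.5   0.115 0.245] [ 0.59 -0.81 -0.05] [0.31 0.37 0.26] [-44. -66. -97.]
[0.496 0.171 0.242] [ 0.74 -0.67 -0.02] [0.26 0.39 0.25] [-44. -71. -82.]
[0.484 0.229 0.239] [ 0.86 -0.51  0.  ] [0.21 0.39 0.24] [-43. -76. -67.]
```

```bash
cat > a.py <<'E'
from plan import *
from h import bot
q0=np.array(bot.get_obs()['q']);q1=np.load('qV.npy')
qm=np.array([-.6,.05,0,1.8,0.1,1.29,.3])
for A,Bq,n in [(q0,qm,12),(qm,q1,20)]:
  x0,R0=fk(A,p,s)
  for i in range(1,n+1):
    q=A+(Bq-A)*i/n
    xx,RR=fk(q,p,s);e,wr=frames(q)
    print(np.round(xx,3),np.round(RR[:,2],2),'wr',np.round(wr,2),'e',np.round(e,2),np.round(xx-x0,3),np.round(np.degrees(Ro.from_matrix(RR@R0.T).as_rotvec()),0))
E
python3 a.py
```

```text
[ 0.419 -0.333  0.397] [-0.08  0.59 -0.8 ] wr [ 0.44 -0.52  0.66] e [ 0.1  -0.21  0.78] [ 0.034  0.048 -0.006] [-4. -2.  9.]
[ 0.447 -0.284  0.391] [-0.15  0.52 -0.84] wr [ 0.49 -0.45  0.66] e [ 0.11 -0.18  0.78] [ 0.062  0.097 -0.012] [-7. -4. 19.]
[ 0.469 -0.234  0.386] [-0.2   0.44 -0.87] wr [ 0.53 -0.37  0.67] e [ 0.12 -0.15  0.79] [ 0.084  0.147 -0.017] [-10.  -6.  29.]
[ 0.485 -0.183  0.382] [-0.23  0.36 -0.9 ] wr [ 0.56 -0.3   0.67] e [ 0.12 -0.13  0.8 ] [ 0.1    0.197 -0.021] [-13.  -9.  39.]
[ 0.496 -0.133  0.378] [-0.24  0.28 -0.93] wr [ 0.57 -0.22  0.68] e [ 0.12 -0.11  0.8 ] [ 0.111  0.248 -0.025] [-16. -12.  50.]
[ 0.503 -0.083  0.375] [-0.24  0.2  -0.95] wr [ 0.58 -0.15  0.68] e [ 0.12 -0.09  0.81] [ 0.117  0.298 -0.028] [-18. -15.  60.]
[ 0.504 -0.034  0.373] [-0.22  0.12 -0.97] wr [ 0.57 -0.07  0.68] e [ 0.11 -0.07  0.81] [ 0.119  0.347 -0.03 ] [-20. -19.  70.]
[0.502 0.015 0.371] [-0.19  0.05 -0.98] wr [ 0.56 -0.    0.69] e [ 0.1  -0.05  0.82] [ 0.116  0.395 -0.032] [-22. -23.  81.]
[0.495 0.062 0.37 ] [-0.14 -0.   -0.99] wr [0.54 0.06 0.69] e [ 0.09 -0.05  0.82] [ 0
[... 2088 characters left out ...]
 [ 0.56 -0.8  -0.22] wr [0.29 0.39 0.33] e [0.23 0.16 0.75] [ 0.021 -0.056 -0.113] [-81.  53. 102.]
[0.477 0.154 0.256] [ 0.63 -0.76 -0.17] wr [0.28 0.4  0.31] e [0.23 0.18 0.74] [ 0.026 -0.042 -0.115] [-87.  57. 107.]
[0.481 0.17  0.253] [ 0.69 -0.71 -0.12] wr [0.26 0.4  0.29] e [0.24 0.19 0.73] [ 0.029 -0.027 -0.118] [-93.  62. 112.]
[0.484 0.188 0.249] [ 0.75 -0.66 -0.07] wr [0.24 0.4  0.27] e [0.25 0.21 0.72] [ 0.032 -0.009 -0.122] [-99.  67. 116.]
[0.485 0.208 0.244] [ 0.81 -0.59 -0.03] wr [0.23 0.4  0.26] e [0.25 0.22 0.71] [ 0.033  0.011 -0.127] [-105.   72.  120.]
[0.484 0.229 0.239] [ 0.86 -0.51  0.  ] wr [0.21 0.39 0.24] e [0.26 0.24 0.7 ] [ 0.032  0.032 -0.132] [ 108.  -74. -119.]
```

step_arm(
  increments=[
    [0.01, 0.03, 0, -6, 0, 0, 1],
    [0.02, 0.06, 0, -12, 0, 0, 1],
    [0.02, 0.09, 0, -19, 0, 0, 1],
    [0.02, 0.12, 0, -26, 0, 0, 1],
    [0.02, 0.15, 0, -33, 0, 0, 1],
    [0.02, 0.18, 0, -40, 0, 0, 1],
    [0.02, 0.2, 0, -40, 0, 0, 1],
  ],
)

```text
t: 3.62
eef_pos: [0.4072, -0.1717, 0.4087]
tool_rot: [0.006, 0.991, 0.135, 0.004]
contact_force: [1.1, 1.1, 0.0]
gripper_width: 0.001
```

```bash
python3 -c "
from h import *
log()"
```

```text
t 3.62 q [ 0.592 -0.037 -0.325  1.804 -0.004  1.361 -1.032] p [ 0.4072 -0.1717  0.4087] r [0.006 0.991 0.135 0.004] F [1.1 1.1 0. ] v 0.297
```

```bash
python3 kin.py | tail -4
python3 - <<'E'
from plan import *
from h import bot
o=bot.get_obs();x0=np.array(o['eef_pos']);R0=Ro.from_quat(np.roll(o['tool_rot'],-1)).as_matrix()
qm=np.array([-.6,.05,0,1.8,0.0,1.29,.3])
x,R=fk(qm,p,s);print(x,x-x0,np.degrees(Ro.from_matrix(R@R0.T).as_rotvec()))
E
```

```text
[-0.3  0.1  1.1] [0.08 0.01 0.01]
[ 1.3 -1.5 -0.2] [-0.06  0.02 -0.02]
[-1.3 -0.2  0.5] [-0.02 -0.12  0.03]
[-0.3  1.6 -1.4] [-0.03  0.06 -0.02]
[0.43812494 0.22508963 0.3696236 ] [ 0.03087563  0.39681011 -0.03909924] [ -0.20993134   0.93526653 126.02663448]
```

step_arm(
  increments=[
    [0.0, 0.03, 0, 0, 0, 7, 1],
    [0.01, 0.06, 0, 0, 0, 14, 1],
    [0.02, 0.09, 0, 0, 0, 21, 1],
    [0.03, 0.12, 0, 0, 0, 28, 1],
    [0.03, 0.15, 0, 0, 0, 35, 1],
    [0.04, 0.18, 0, 0, 0, 42, 1],
    [0.04, 0.21, 0, 0, 0, 49, 1],
    [0.04, 0.24, 0, 0, 0, 56, 1],
    [0.04, 0.27, 0, 0, 0, 63, 1],
    [0.04, 0.3, 0, 0, 0, 70, 1],
  ],
)

```text
t: 4.45
eef_pos: [0.4461, 0.1227, 0.4069]
tool_rot: [0.003, 0.736, 0.677, 0.002]
contact_force: [1.5, -0.8, -0.2]
gripper_width: 0.002
```

step_arm(
  increments=[
    [0.0, 0.02, 0, 0, 0, 7, 1],
    [0.0, 0.04, -0.01, 0, 0, 14, 1],
    [-0.01, 0.05, -0.02, 0, 0, 21, 1],
    [-0.01, 0.06, -0.03, 0, 0, 28, 1],
    [-0.01, 0.07, -0.04, 0, 0, 35, 1],
    [-0.01, 0.08, -0.04, 0, 0, 42, 1],
    [-0.01, 0.09, -0.04, 0, 0, 49, 1],
    [-0.01, 0.1, -0.04, 0, 0, 56, 1],
  ],
)

```text
t: 5.12
eef_pos: [0.4362, 0.2218, 0.3666]
tool_rot: [0.003, 0.332, 0.943, 0.001]
contact_force: [0.0, 0.7, 0.4]
gripper_width: 0.002
```

Run:
```python
from h import *
log()
from plan import *
o=bot.get_obs();x0=np.array(o['eef_pos']);R0=Ro.from_quat(np.roll(o['tool_rot'],-1)).as_matrix()
q0=np.array(o['q']);qv=np.load('qV.npy');xv,Rv=fk(qv,p,s)
qv=ik(xv,Rv,qv*.9+q0*.1,1)[2]
for n in [18]:
  for i in range(1,n+1):
    q=q0+(qv-q0)*i/n; xx,RR=fk(q,p,s);e,wr=frames(q)
    print(i,np.round(xx,2),np.round(RR[:,2],2),'wr',np.round(wr,2),np.round(xx-x0,3),np.round(np.degrees(Ro.from_matrix(RR@R0.T).as_rotvec()),0))
```

```text
t 5.12 q [ 0.145  0.125 -0.806  1.76   0.097  1.292  0.211] p [0.4362 0.2218 0.3666] r [0.003 0.332 0.943 0.001] F [0.  0.7 0.4] v 1.127
1 [0.41 0.2  0.34] [-0.02 -0.09 -1.  ] wr [0.42 0.23 0.66] [-0.024 -0.018 -0.022] [-5.  2.  8.]
2 [0.41 0.19 0.32] [-0.04 -0.18 -0.98] wr [0.42 0.25 0.64] [-0.028 -0.034 -0.043] [-10.   4.  17.]
3 [0.41 0.17 0.3 ] [-0.04 -0.28 -0.96] wr [0.42 0.26 0.61] [-0.03  -0.049 -0.062] [-15.   6.  26.]
4 [0.4  0.16 0.29] [-0.04 -0.37 -0.93] wr [0.41 0.27 0.59] [-0.032 -0.063 -0.078] [-20.   9.  34.]
5 [0.41 0.15 0.27] [-0.02 -0.46 -0.89] wr [0.41 0.29 0.56] [-0.031 -0.077 -0.092] [-25.  12.  43.]
6 [0.41 0.13 0.26] [ 0.01 -0.54 -0.84] wr [0.4  0.3  0.53] [-0.029 -0.088 -0.103] [-31.  15.  52.]
7 [0.41 0.12 0.25] [ 0.05 -0.61 -0.79] wr [0.39 0.32 0.51] [-0.025 -0.098 -0.112] [-36.  18.  60.]
8 [0.42 0.12 0.25] [ 0.1  -0.68 -0.73] wr [0.38 0.33 0.48] [-0.019 -0.105 -0.119] [-41.  22.  69.]
9 [0.42 0.11 0.24] [ 0.16 -0.73 -0.66] wr [0.37 0.34 0.46] [-0.012 -0.11  -0.124] [-47.  26.  77.]
10 [0.43 0.11 0.24] [ 0.23 -0.77 -0.59] wr [0.36 0.36 0.43] [-0.004 -0.111 -0.128] [-52.  30.  85.]
11 [0.44 0.11 0.24] [ 0.31 -0.8  -0.52] wr [0.34 0.37 0.4 ] [ 0.005 -0.109 -0.129] [-58.  34.  93.]
12 [0.45 0.12 0.24] [ 0.39 -0.81 -0.44] wr [0.32 0.38 0.38] [ 0.014 -0.103 -0.13 ] [-64.  39. 100.]
13 [0.46 0.13 0.24] [ 0.48 -0.8  -0.36] wr [0.31 0.38 0.35] [ 0.022 -0.094 -0.13 ] [-70.  44. 107.]
14 [0.47 0.14 0.24] [ 0.56 -0.78 -0.28] wr [0.29 0.39 0.33] [ 0.03  -0.081 -0.129] [-77.  50. 114.]
15 [0.47 0.16 0.24] [ 0.64 -0.74 -0.21] wr [0.27 0.39 0.31] [ 0.037 -0.064 -0.127] [-84.  56. 119.]
16 [0.48 0.18 0.24] [ 0.72 -0.68 -0.13] wr [0.25 0.39 0.29] [ 0.042 -0.043 -0.126] [-92.  62. 124.]
17 [0.48 0.2  0.24] [ 0.79 -0.6  -0.06] wr [0.23 0.4  0.26] [ 0.044 -0.019 -0.125] [-100.   68.  128.]
18 [0.48 0.23 0.24] [ 0.86 -0.52  0.  ] wr [0.21 0.39 0.24] [ 0.044  0.007 -0.124] [ 101.  -71. -123.]
```

Run:
```python
from h import *
from plan import *
o=bot.get_obs();x0=np.array(o['eef_pos']);R0=Ro.from_quat(np.roll(o['tool_rot'],-1)).as_matrix()
q0=np.array(o['q']);qv=np.load('qV.npy');xv,Rv=fk(qv,p,s)
qv=ik(xv,Rv,qv*.9+q0*.1,1)[2]
for i in [5,10,14,18]:
    q=q0+(qv-q0)*i/18; xx,RR=fk(q,p,s)
    print(i,np.round(xx-x0,3),np.round(np.degrees(Ro.from_matrix(RR@R0.T).as_rotvec()),1),np.degrees(Ro.from_matrix(RR@R0.T).magnitude())); x0,R0=xx,RR
```

```text
5 [-0.031 -0.077 -0.092] [-25.5  11.7  43. ] 51.30589131312785
10 [ 0.027 -0.035 -0.036] [-28.8  16.4  41.5] 53.1217137343906
14 [ 0.035  0.031 -0.001] [-27.7  12.   29.9] 42.483268660030866
18 [0.013 0.087 0.005] [-31.3   6.7  26.5] 41.54419142298037
```

step_arm(
  increments=[
    [0.0, -0.01, -0.01, -3.1, 1.5, 5.4, 1],
    [-0.01, -0.02, -0.02, -6.3, 3, 10.8, 1],
    [-0.01, -0.03, -0.03, -9.4, 4.4, 16.1, 1],
    [-0.02, -0.04, -0.05, -12.6, 5.9, 21.5, 1],
    [-0.02, -0.05, -0.06, -15.8, 7.4, 26.9, 1],
    [-0.02, -0.06, -0.07, -18.9, 8.9, 32.3, 1],
    [-0.03, -0.07, -0.08, -22, 10.3, 37.6, 1],
    [-0.03, -0.08, -0.09, -25.2, 11.8, 43, 1],
  ],
)

```text
t: 5.78
eef_pos: [0.406, 0.1413, 0.2764]
tool_rot: [-0.02, -0.042, 0.971, -0.235]
contact_force: [-0.0, 0.5, 0.2]
gripper_width: 0.003
```

step_arm(
  increments=[
    [0.0, -0.01, -0.01, -3.6, 2, 5.2, 1],
    [0.01, -0.01, -0.01, -7.2, 4.1, 10.4, 1],
    [0.01, -0.02, -0.02, -10.8, 6.2, 15.6, 1],
    [0.01, -0.02, -0.02, -14.4, 8.2, 20.8, 1],
    [0.02, -0.03, -0.03, -18, 10.2, 25.9, 1],
    [0.02, -0.03, -0.03, -21.6, 12.3, 31.1, 1],
    [0.03, -0.03, -0.03, -25.2, 14.4, 36.3, 1],
    [0.03, -0.03, -0.03, -28.8, 16.4, 41.5, 1],
  ],
)

```text
t: 6.45
eef_pos: [0.4381, 0.1118, 0.2464]
tool_rot: [-0.08, -0.403, 0.794, -0.448]
contact_force: [0.4, 1.1, 0.1]
gripper_width: -0.0
```

Run:
```python
from h import *
log()
from plan import *
o=bot.get_obs();x0=np.array(o['eef_pos']);R0=Ro.from_quat(np.roll(o['tool_rot'],-1)).as_matrix()
q0=np.array(o['q']);qv=np.load('qV.npy');xv,Rv=fk(qv,p,s)
qv=ik(xv,Rv,qv*.6+q0*.4,1)[2];print(np.round(qv,2))
for i in [5,10]:
    q=q0+(qv-q0)*i/10; xx,RR=fk(q,p,s)
    print(i,np.round(xx-x0,3),np.round(np.degrees(Ro.from_matrix(RR@R0.T).as_rotvec()),1),np.degrees(Ro.from_matrix(RR@R0.T).magnitude()),RR[:,2],frames(q)); x0,R0=xx,RR
```

```text
t 6.45 q [-0.21   0.523 -0.884  1.999  0.918  1.74   1.008] p [0.4381 0.1118 0.2464] r [-0.08  -0.403  0.794 -0.448] F [0.4 1.1 0.1] v 0.605
[-0.85  0.74 -0.44  2.18  1.5   1.89  1.8 ]
5 [ 0.02   0.029 -0.006] [-26.7  11.9  30.2] 42.04267748797078 [ 0.56440001 -0.7706563  -0.29587414] (array([0.29834836, 0.10421321, 0.72148363]), array([0.27749565, 0.38624665, 0.33726386]))
10 [0.022 0.088 0.002] [-32.4   6.5  26.3] 42.24495645190442 [ 8.56663477e-01 -5.15875647e-01  7.03980794e-05] (array([0.27952482, 0.22588603, 0.68536442]), array([0.20552903, 0.39334426, 0.24481375]))
```

step_arm(
  increments=[
    [0.0, 0.0, 0, -4.5, 2, 5, 1],
    [0.01, 0.01, 0, -9, 4, 10, 1],
    [0.01, 0.01, 0, -13.4, 6, 15.1, 1],
    [0.01, 0.02, 0, -17.8, 8, 20.1, 1],
    [0.02, 0.02, 0, -22.2, 10, 25.2, 1],
    [0.02, 0.03, -0.01, -26.7, 12, 30.2, 1],
  ],
)

```text
t: 6.95
eef_pos: [0.4578, 0.1417, 0.2375]
tool_rot: [0.132, 0.607, -0.528, 0.58]
contact_force: [0.3, -0.6, 0.1]
gripper_width: 0.0
```

step_arm(
  increments=[
    [0.0, 0.02, 0, -6, 1.2, 5, 1],
    [0.01, 0.03, 0, -12, 2.4, 10, 1],
    [0.01, 0.05, 0, -18, 3.6, 15, 1],
    [0.02, 0.07, 0, -24, 4.8, 19.5, 1],
    [0.02, 0.09, 0, -28, 5.6, 23, 1],
    [0.02, 0.09, 0, -28, 5.6, 23, 1],
    [0.02, 0.09, 0, -28, 5.6, 23, 1],
  ],
)

```text
t: 7.53
eef_pos: [0.4756, 0.2321, 0.2359]
tool_rot: [0.183, 0.676, -0.237, 0.674]
contact_force: [0.1, -0.7, 0.4]
gripper_width: 0.005
```

Run:
```python
from h import *
log()
c=cam('wrist','w1.png');log()
import pickle;pickle.dump({k:c[k] for k in ['intrinsics','D','extrinsics']},open('w1.pkl','wb'))
i=cv2.imread('pics/w1.png');cv2.imwrite('pics/w1b.png',cv2.resize(i,(800,600),interpolation=cv2.INTER_CUBIC))
for t in ['mark','lip_mid','window','jar_a']: print(t,[(round(x['conf'],2),round(x['location'][0]*560,1),round(x['location'][1]*420,1)) for x in bot.place_of(t,'wrist')][:4])
```

```text
t 7.53 q [-0.872  0.738 -0.451  2.178  1.397  1.893  1.708] p [0.4756 0.2321 0.2359] r [ 0.183  0.676 -0.237  0.674] F [ 0.1 -0.7  0.4] v 0.054
t 7.58 q [-0.87   0.737 -0.452  2.178  1.397  1.893  1.707] p [0.4761 0.2311 0.2361] r [ 0.183  0.676 -0.238  0.673] F [-0.1  0.7  0.3] v 0.036
mark [(0.57, 181.9, 201.4)]
lip_mid [(0.82, 361.2, 243.9)]
window [(0.67, 343.8, 263.9)]
jar_a [(0.57, 496.6, 316.7), (0.27, 499.3, 221.3), (0.19, 341.8, 317.0)]
```

View pics/w1b.png

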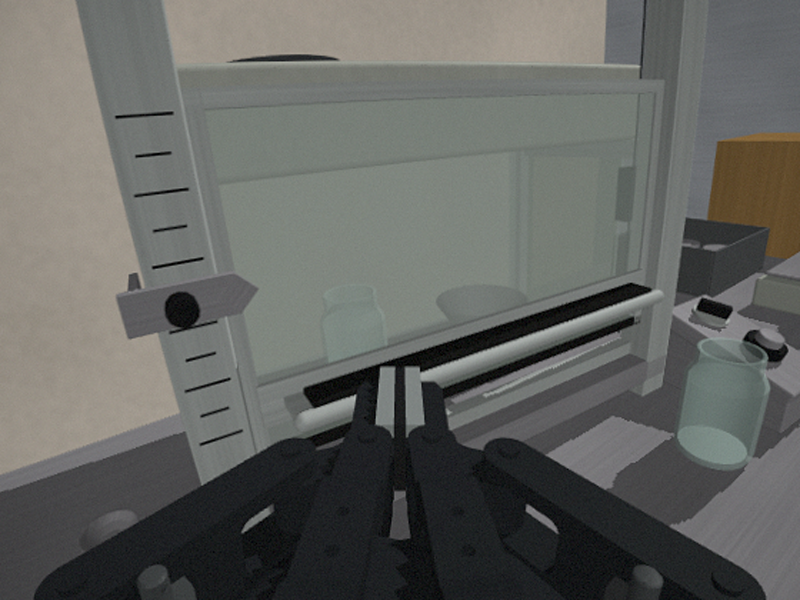

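Run:
```python
from h import *
import pickle
from plan import w,Rc,cab
c=pickle.load(open('w1.pkl','rb'));ct=cam('top')
loc=lambda X:Rc.T@(X-[cab[0],cab[1],0])
def onp(r,a,v):
    o,d=loc(r[0]),Rc.T@r[1];return o+d*(v-o[a])/d[a]
for uv in [(180.6,202.3),(181.9,201.4)]:
    X,e=tri([ray(c,uv),ray(ct,(197,187.5))]);print('mark',np.round(loc(X),4),np.round(e,4),'x-.02/-.03/-.04',[np.round(onp(ray(c,uv),0,v),4).tolist() for v in (-.02,-.03,-.04)])
for uv in [(213.5,294),(463.4,207.2),(361.2,243.9)]: print('lip',np.round(onp(ray(c,uv),0,-.04),4))
print('post bottom/top check: proj corners',np.round(proj(c,[w(v) for v in [(-.02,.22,.4),(-.02,.26,.4),(-.02,-.22,.1),(-.02,-.22,.05),(-.04,.195,.13),(-.04,-.195,.13),(-.04,0,.13)]])*800/560).tolist())
i=cv2.imread('pics/w1.png')
cv2.imwrite('pics/w1c.png',cv2.resize(i[170:320,70:270],None,fx=4,fy=4,interpolation=cv2.INTER_CUBIC))
```

```text
mark [-0.0269  0.1981  0.236 ] [0.0003 0.0003] x-.02/-.03/-.04 [[-0.02, 0.1967, 0.2338], [-0.03, 0.1984, 0.2368], [-0.04, 0.2, 0.2399]]
mark [-0.0273  0.1974  0.2368] [0.0008 0.0008] x-.02/-.03/-.04 [[-0.02, 0.1954, 0.2344], [-0.03, 0.1972, 0.2374], [-0.04, 0.1989, 0.2404]]
lip [-0.04    0.1857  0.1435]
lip [-0.04   -0.2009  0.1407]
lip [-0.04    0.0012  0.1414]
post bottom/top check: proj corners [[159.0, -12.0], [70.0, -13.0], [651.0, 321.0], [646.0, 361.0], [295.0, 441.0], [657.0, 307.0], [517.0, 360.0]]
```

View pics/w1c.png

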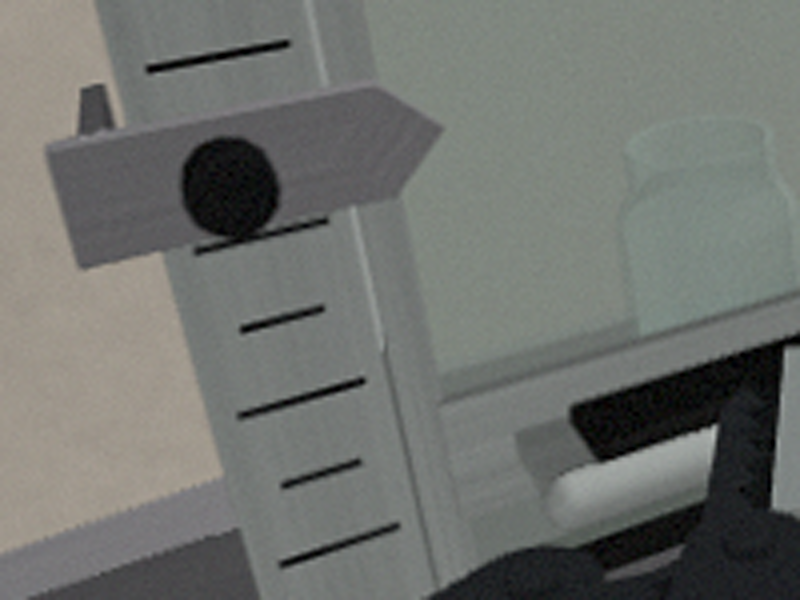

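Run:
```python
from h import *
from plan import *
o=bot.get_obs();x0=np.array(o['eef_pos']);R0=Ro.from_quat(np.roll(o['tool_rot'],-1)).as_matrix();q=np.array(o['q'])
print('tool z local',Rc.T@R0[:,2],'x',Rc.T@R0[:,0],'tcp local',Rc.T@(x0-[cab[0],cab[1],0]))
R=rot(-25,12)
print('turn',np.degrees(Ro.from_matrix(R@R0.T).as_rotvec()))
for L in [(-.13,.05,.22),(-.13,.05,.095),(-.027,0,.095),(-.027,0,.21)]:
    B=ik(w(L),R,q,1);q=B[2];print(L,np.round(B[1],4),np.round(q,2),'d',np.round(w(L)-x0,3),'wr',np.round(frames(q)[1],2));x0=w(L)
```

```text
tool z local [ 0.87521774 -0.48305015 -0.02562136] x [-0.01214305 -0.07488938  0.99711791] tcp local [-0.17762306  0.18027566  0.2360035 ]
turn [ 2.28343365 11.05748967  4.36359199]
(-0.13, 0.05, 0.22) 0.0 [-0.62  0.56 -0.41  2.39  1.63  1.56  1.81] d [ 0.034 -0.134 -0.016] wr [0.24 0.26 0.29]
(-0.13, 0.05, 0.095) 0.0 [-0.66  0.91 -0.34  2.34  1.72  1.64  1.53] d [ 0.     0.    -0.125] wr [0.24 0.26 0.16]
(-0.027, 0, 0.095) 0.0 [-0.5   0.87 -0.19  2.28  1.97  1.5   1.62] d [ 0.097 -0.06   0.   ] wr [0.34 0.2  0.16]
(-0.027, 0, 0.21) 0.0 [-0.48  0.58 -0.22  2.33  1.9   1.39  1.85] d [0.    0.    0.115] wr [0.34 0.2  0.28]
```

Both good and feasible. Move over, down, and stop in front of the lip.

step_arm(
  increments=[
    [0.01, -0.03, 0.0, 0.6, 2.8, 1.1, 1],
    [0.02, -0.06, 0.0, 1.2, 5.5, 2.2, 1],
    [0.03, -0.1, -0.01, 1.8, 8.3, 3.3, 1],
    [0.034, -0.134, -0.016, 2.3, 11, 4.4, 1],
    [0.034, -0.134, -0.05, 2.3, 11, 4.4, 1],
    [0.034, -0.134, -0.085, 2.3, 11, 4.4, 1],
    [0.034, -0.134, -0.12, 2.3, 11, 4.4, 1],
    [0.034, -0.134, -0.14, 2.3, 11, 4.4, 1],
    [0.034, -0.134, -0.14, 2.3, 11, 4.4, 1],
  ],
)

```text
t: 8.58
eef_pos: [0.5099, 0.096, 0.0919]
tool_rot: [0.168, 0.75, -0.205, 0.606]
contact_force: [-0.9, -0.5, -0.2]
gripper_width: 0.0
```

```bash
cat > st.py <<'E'
from h import *
log()
from plan import *
o=bot.get_obs();x0=np.array(o['eef_pos']);R0=Ro.from_quat(np.roll(o['tool_rot'],-1)).as_matrix()
print('tcp local',np.round(Rc.T@(x0-[cab[0],cab[1],0]),4),'z',np.round(Rc.T@R0[:,2],3),'x',np.round(Rc.T@R0[:,0],3))
E
python3 st.py
python3 - <<'E'
from h import *
c=cam('wrist','w2.png')
import pickle;pickle.dump({k:c[k] for k in ['intrinsics','D','extrinsics']},open('w2.pkl','wb'))
E
```

```text
t 8.58 q [-0.645  0.918 -0.4    2.39   1.691  1.687  1.491] p [0.5099 0.096  0.0919] r [ 0.168  0.75  -0.205  0.606] F [-0.9 -0.5 -0.2] v 0.097
tcp local [-0.1309  0.0504  0.0919] z [ 0.886 -0.413 -0.21 ] x [ 0.192 -0.085  0.978]
```

View pics/w2.png

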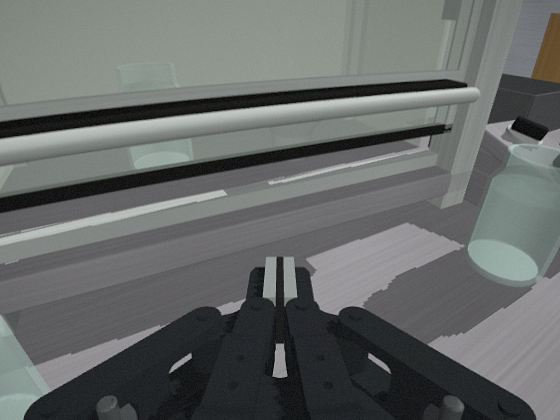

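Run:
```python
from h import *
import pickle
from plan import w,Rc,cab
c=pickle.load(open('w2.pkl','rb'))
loc=lambda X:Rc.T@(X-[cab[0],cab[1],0])
def onp(r,a,v):
    o,d=loc(r[0]),Rc.T@r[1];return o+d*(v-o[a])/d[a]
for uv in [(476,95),(250,122),(1,151)]: print('lip',np.round(onp(ray(c,uv),0,-.04),4))
```

```text
lip [-0.04   -0.1964  0.1437]
lip [-0.04    0.0298  0.1418]
lip [-0.04    0.17    0.1445]
```

step_arm(
  increments=[
    [0.02, -0.012, 0, 0, 0, 0, 1],
    [0.045, -0.028, 0, 0, 0, 0, 1],
    [0.07, -0.043, 0, 0, 0, 0, 1],
    [0.088, -0.054, 0, 0, 0, 0, 1],
    [0.097, -0.06, 0, 0, 0, 0, 1],
    [0.097, -0.06, 0, 0, 0, 0, 1],
  ],
)

```text
t: 9.13
eef_pos: [0.6084, 0.0346, 0.098]
tool_rot: [0.168, 0.748, -0.207, 0.608]
contact_force: [0.5, 0.3, -0.4]
gripper_width: -0.001
```

```bash
python3 st.py
```

```text
t 9.13 q [-0.473  0.876 -0.251  2.322  1.958  1.559  1.605] p [0.6084 0.0346 0.098 ] r [ 0.168  0.748 -0.207  0.608] F [ 0.5  0.3 -0.4] v 0.052
tcp local [-0.0266 -0.0006  0.098 ] z [ 0.887 -0.414 -0.204] x [ 0.184 -0.088  0.979]
```

step_arm(
  increments=[
    [0, 0, 0.006, 0, 0, 0, 1],
    [0, 0, 0.012, 0, 0, 0, 1],
    [0, 0, 0.018, 0, 0, 0, 1],
    [0, 0, 0.022, 0, 0, 0, 1],
    [0, 0, 0.026, 0, 0, 0, 1],
    [0, 0, 0.03, 0, 0, 0, 1],
    [0, 0, 0.034, 0, 0, 0, 1],
  ],
)

```text
t: 9.72
eef_pos: [0.6069, 0.0378, 0.1289]
tool_rot: [0.166, 0.75, -0.205, 0.606]
contact_force: [-0.5, 2.1, -5.0]
gripper_width: -0.001
```

```bash
python3 st.py
python3 - <<'E'
from h import *
c=cam('wrist','w3.png')
import pickle;pickle.dump({k:c[k] for k in ['intrinsics','D','extrinsics']},open('w3.pkl','wb'))
E
```

```text
t 9.72 q [-0.473  0.793 -0.263  2.343  1.938  1.525  1.662] p [0.6069 0.0378 0.1289] r [ 0.166  0.75  -0.205  0.606] F [-0.5  2.1 -5. ] v 0.12
tcp local [-0.0285  0.0024  0.1289] z [ 0.888 -0.409 -0.209] x [ 0.191 -0.087  0.978]
```

View pics/w3.png

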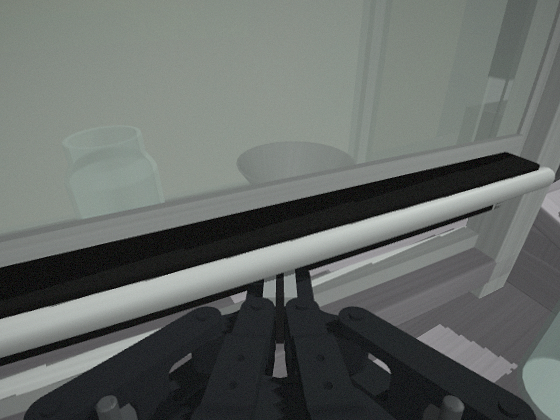

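```bash
cat > lipz.py <<'E'
from h import *
import pickle,sys
from plan import w,Rc,cab
loc=lambda X:Rc.T@(X-[cab[0],cab[1],0])
def onp(r,a,v):
    o,d=loc(r[0]),Rc.T@r[1];return o+d*(v-o[a])/d[a]
E
python3 - <<'E'
from lipz import *
c=pickle.load(open('w3.pkl','rb'))
for uv in [(545,178),(280,255),(3,336)]: print('lip',np.round(onp(ray(c,uv),0,-.04),4))
E
```

```text
lip [-0.04   -0.1942  0.1483]
lip [-0.04    0.0072  0.15  ]
lip [-0.04    0.1108  0.1486]
```

step_arm(
  increments=[
    [0, 0, 0.005, 0, 0, 0, 1],
    [0, 0, 0.013, 0, 0, 0, 1],
    [0, 0, 0.023, 0, 0, 0, 1],
    [0, 0, 0.033, 0, 0, 0, 1],
    [0, 0, 0.043, 0, 0, 0, 1],
    [0, 0, 0.053, 0, 0, 0, 1],
    [0, 0, 0.062, 0, 0, 0, 1],
    [0, 0, 0.068, 0, 0, 0, 1],
    [0, 0, 0.072, 0, 0, 0, 1],
    [0, 0, 0.072, 0, 0, 0, 1],
  ],
)

```text
t: 10.6
eef_pos: [0.6073, 0.0365, 0.2029]
tool_rot: [0.167, 0.748, -0.206, 0.608]
contact_force: [-0.0, 0.1, -0.5]
gripper_width: 0.004
```

```bash
python3 st.py
python3 - <<'E'
from h import *
c=cam('wrist','w4.png')
import pickle;pickle.dump({k:c[k] for k in ['intrinsics','D','extrinsics']},open('w4.pkl','wb'))
c=cam('top','t4.png')
i=cv2.imread('pics/t4.png');cv2.imwrite('pics/t4c.png',cv2.resize(i[120:270,130:400],None,fx=2.9,fy=2.9,interpolation=cv2.INTER_CUBIC))
E
```

```text
t 10.6 q [-0.461  0.605 -0.281  2.363  1.888  1.452  1.806] p [0.6073 0.0365 0.2029] r [ 0.167  0.748 -0.206  0.608] F [-0.   0.1 -0.5] v 0.024
tcp local [-0.0279  0.0012  0.2029] z [ 0.888 -0.411 -0.205] x [ 0.186 -0.086  0.979]
```

View pics/w4.png

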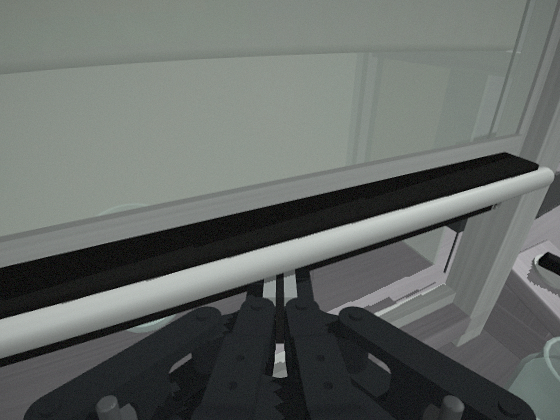

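View pics/t4c.png

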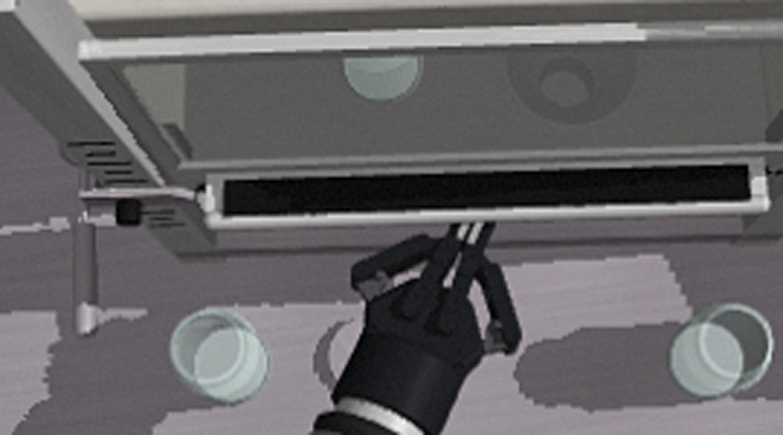

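Run:
```python
from lipz import *
c=pickle.load(open('w4.pkl','rb'))
for uv in [(546,176),(280,252),(3,336)]: print('lip',np.round(onp(ray(c,uv),0,-.04),4))
ct=cam('top')
# top crop px: left bead end ~(212,218), right (762,203)
for uv in [(130+212/2.9,120+218/2.9),(130+762/2.9,120+203/2.9),(130+490/2.9,120+211/2.9)]: print('lip top',np.round(onp(ray(ct,uv),0,-.04),4))
print('mark top',np.round(onp(ray(ct,(130+198/2.9,120+193/2.9)),0,-.027),4))
c1=pickle.load(open('w1.pkl','rb'))
print('mark w1',np.round(onp(ray(c1,(180.8,202)),0,-.027),4))
```

```text
lip [-0.04   -0.1957  0.2238]
lip [-0.04    0.0062  0.2259]
lip [-0.04    0.1092  0.223 ]
lip top [-0.04    0.1881  0.2254]
lip top [-0.04   -0.1905  0.2223]
lip top [-0.04   -0.0025  0.2218]
mark top [-0.027   0.1944  0.2433]
mark w1 [-0.027   0.1977  0.2362]
```

step_arm(
  increments=[
    [0, 0, -0.008, 0, 0, 0, 1],
    [-0.015, 0.01, -0.012, 0, 0, 0, 1],
    [-0.045, 0.028, -0.014, 0, 0, 0, 1],
    [-0.075, 0.046, -0.016, 0, 0, 0, 1],
    [-0.1, 0.065, -0.02, -1, -2, 0, 1],
    [-0.11, 0.09, -0.03, -2, -4, 0, 1],
    [-0.115, 0.12, -0.038, -3.5, -6, 0, 1],
    [-0.117, 0.152, -0.043, -4.6, -7.7, 0, 1],
    [-0.117, 0.152, -0.043, -4.6, -7.7, 0, 1],
    [-0.117, 0.152, -0.043, -4.6, -7.7, 0, 1],
  ],
)

```text
t: 11.58
eef_pos: [0.4899, 0.1906, 0.1568]
tool_rot: [0.182, 0.7, -0.191, 0.664]
contact_force: [0.3, -1.2, 0.7]
gripper_width: -0.001
```

```bash
python3 st.py
python3 - <<'E'
from h import *
c=cam('wrist','w5.png')
import pickle;pickle.dump({k:c[k] for k in ['intrinsics','D','extrinsics']},open('w5.pkl','wb'))
print(np.array(c['extrinsics'])[:3,3])
i=cv2.imread('pics/w5.png');cv2.imwrite('pics/w5b.png',cv2.resize(i,(800,600),interpolation=cv2.INTER_CUBIC))
E
```

```text
t 11.58 q [-0.815  0.884 -0.431  2.265  1.518  1.849  1.594] p [0.4899 0.1906 0.1568] r [ 0.182  0.7   -0.191  0.664] F [ 0.3 -1.2  0.7] v 0.06
tcp local [-0.1604  0.1425  0.1568] z [ 0.907 -0.418 -0.052] x [ 0.048 -0.02   0.999]
[0.37066358 0.26098354 0.24590023]
```

View pics/w5b.png

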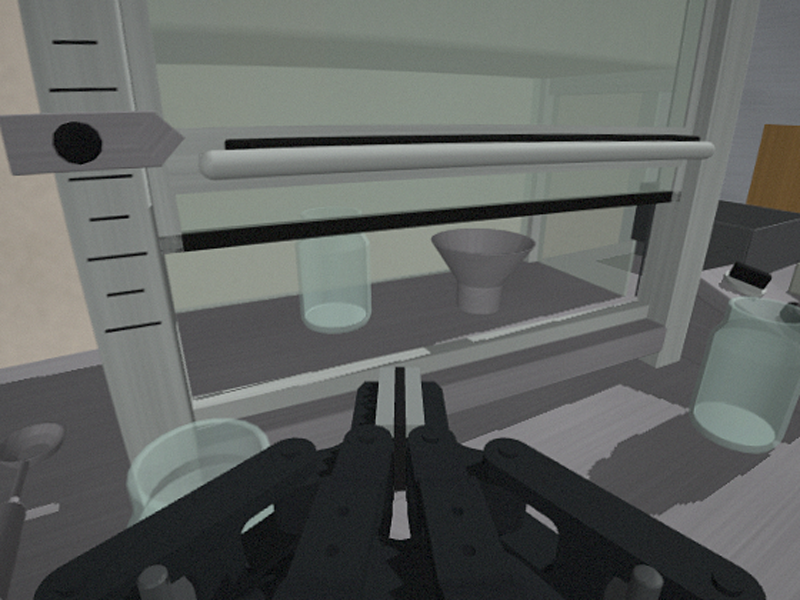

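Run:
```python
import cv2
i=cv2.imread('pics/w5.png');cv2.imwrite('pics/w5c.png',cv2.resize(i[70:140,90:190],None,fx=8,fy=8,interpolation=cv2.INTER_CUBIC))
```

```text
(no output)
```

View pics/w5c.png

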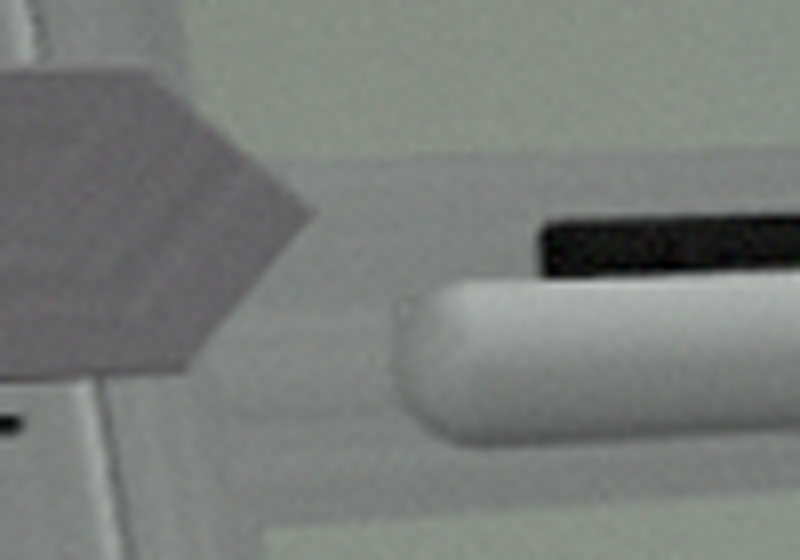

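Run:
```python
from lipz import *
c=pickle.load(open('w5.pkl','rb'));ct=cam('top')
m=ray(c,(129.6,96.5))
for v in (-.023,-.027,-.035): print('mark',np.round(onp(m,0,v),4))
c1=pickle.load(open('w1.pkl','rb'))
X,e=tri([m,ray(c1,(180.8,202))]);print('tri',loc(X),e)
X,e=tri([m,ray(c1,(180.8,202)),ray(ct,(197.5,187))]);print('tri3',loc(X),e)
for uv in [(148.75,115.5),(90+750/8,70+350/8),(709/1.4286,149.5/1.4286)]: print('lip',np.round(onp(ray(c,uv),0,-.04),4))
```

```text
mark [-0.023   0.1974  0.2369]
mark [-0.027   0.1975  0.237 ]
mark [-0.035   0.1976  0.2373]
tri [-0.02902377  0.19774615  0.23692625] [0.00029714138378668744, 0.0002971413837867641]
tri3 [-0.02604683  0.19743938  0.23644973] [0.0005226778245805001, 0.0005635347528910645, 0.0001703647559681308]
lip [-0.04    0.1869  0.2244]
lip [-0.04    0.1629  0.2245]
lip [-0.04   -0.1958  0.225 ]
```

step_arm(
  increments=[
    [0.002, -0.032, 0.005, 1.1, 1.7, 0, 1],
    [0.007, -0.062, 0.013, 2.6, 3.7, 0, 1],
    [0.02, -0.09, 0.02, 3.6, 5.7, 0, 1],
    [0.042, -0.106, 0.027, 4.6, 7.7, 0, 1],
    [0.072, -0.124, 0.028, 4.6, 7.7, 0, 1],
    [0.1, -0.142, 0.028, 4.6, 7.7, 0, 1],
    [0.117, -0.152, 0.028, 4.6, 7.7, 0, 1],
    [0.117, -0.152, 0.03, 4.6, 7.7, 0, 1],
    [0.117, -0.152, 0.034, 4.6, 7.7, 0, 1],
  ],
)

```text
t: 12.43
eef_pos: [0.6068, 0.0335, 0.193]
tool_rot: [0.169, 0.749, -0.207, 0.607]
contact_force: [-0.5, 0.3, -0.9]
gripper_width: 0.002
```

```bash
python3 st.py
```

```text
t 12.43 q [-0.421  0.634 -0.322  2.361  1.901  1.484  1.799] p [0.6068 0.0335 0.193 ] r [ 0.169  0.749 -0.207  0.607] F [-0.5  0.3 -0.9] v 0.129
tcp local [-0.0281 -0.0019  0.193 ] z [ 0.886 -0.415 -0.206] x [ 0.188 -0.086  0.979]
```

Slow rise to about 0.2145 (21.5 mm), leaving about a millimetre in hand.

step_arm(
  increments=[
    [0, 0, 0.003, 0, 0, 0, 1],
    [0, 0, 0.006, 0, 0, 0, 1],
    [0, 0, 0.009, 0, 0, 0, 1],
    [0, 0, 0.012, 0, 0, 0, 1],
    [0, 0, 0.014, 0, 0, 0, 1],
    [0, 0, 0.016, 0, 0, 0, 1],
    [0, 0, 0.018, 0, 0, 0, 1],
    [0, 0, 0.0195, 0, 0, 0, 1],
    [0, 0, 0.021, 0, 0, 0, 1],
    [0, 0, 0.021, 0, 0, 0, 1],
  ],
)

```text
t: 13.27
eef_pos: [0.6071, 0.0374, 0.2135]
tool_rot: [0.167, 0.749, -0.205, 0.607]
contact_force: [-2.9, 2.3, -3.5]
gripper_width: 0.002
```

```bash
python3 st.py;  python3 - <<'E'
from h import *
c=cam('wrist','w6.png')
import pickle;pickle.dump({k:c[k] for k in ['intrinsics','D','extrinsics']},open('w6.pkl','wb'))
a=cv2.imread('pics/w4.png').astype(int);b=cv2.imread('pics/w6.png').astype(int)
print(np.abs(a-b)[:,280].sum(1).argmax())
E
python3 st.py
```

```text
t 13.27 q [-0.42   0.58  -0.33   2.361  1.885  1.459  1.844] p [0.6071 0.0374 0.2135] r [ 0.167  0.749 -0.205  0.607] F [-2.9  2.3 -3.5] v 0.005
tcp local [-0.0282  0.002   0.2135] z [ 0.888 -0.41  -0.207] x [ 0.189 -0.086  0.978]
362
t 13.32 q [-0.42   0.581 -0.33   2.361  1.885  1.459  1.844] p [0.6072 0.0373 0.2135] r [ 0.167  0.749 -0.205  0.607] F [-2.5  2.9 -2.9] v 0.004
tcp local [-0.0281  0.0019  0.2135] z [ 0.888 -0.41  -0.207] x [ 0.188 -0.086  0.978]
```

View pics/w6.png

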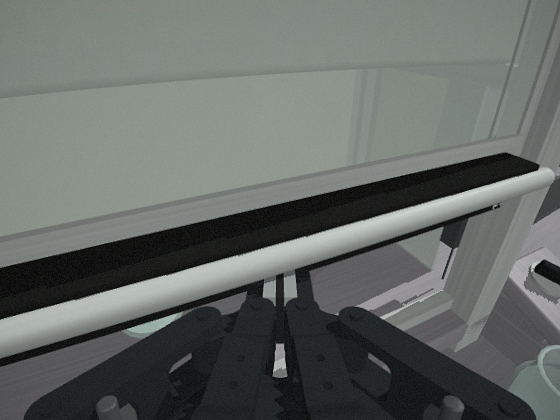

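Run:
```python
from lipz import *
for n in ['w3','w4','w6']:
    c=pickle.load(open(n+'.pkl','rb'));g=cv2.imread(f'pics/{n}.png',0).astype(float)
    for col in (200,350,450):
        s=cv2.GaussianBlur(g,(3,3),0)[:,col-2:col+3].mean(1); d=np.diff(s)
        t=150+np.argmax(d[150:290]); b=t+5+np.argmin(d[t+5:t+45])
        mid=(t+b+1)/2; print(n,col,t,b,np.round(onp(ray(c,(col,mid)),0,-.04),4))
```

```text
w3 200 264 297 [-0.04    0.0423  0.1484]
w3 350 223 250 [-0.04   -0.0297  0.1485]
w3 450 195 218 [-0.04   -0.0981  0.1485]
w4 200 264 298 [-0.04    0.0413  0.2226]
w4 350 223 250 [-0.04   -0.0305  0.2228]
w4 450 194 218 [-0.04   -0.0988  0.223 ]
w6 200 264 298 [-0.04   0.042  0.233]
w6 350 223 251 [-0.04   -0.0299  0.233 ]
w6 450 195 218 [-0.04   -0.0982  0.2333]
```

step_arm(
  increments=[
    [0, 0, 0.0008, 0, 0, 0, 1],
    [0, 0, 0.0016, 0, 0, 0, 1],
    [0, 0, 0.0022, 0, 0, 0, 1],
    [0, 0, 0.0022, 0, 0, 0, 1],
  ],
)

```text
t: 13.65
eef_pos: [0.6073, 0.037, 0.2158]
tool_rot: [0.167, 0.749, -0.205, 0.607]
contact_force: [-2.6, 3.4, -4.9]
gripper_width: 0.0
```

Run:
```python
from lipz import *
log()
c=cam('wrist','w7.png');g=cv2.imread(f'pics/w7.png',0).astype(float)
for col in (200,350,450):
        s=cv2.GaussianBlur(g,(3,3),0)[:,col-2:col+3].mean(1); d=np.diff(s)
        t=150+np.argmax(d[150:290]); b=t+5+np.argmin(d[t+5:t+45])
        mid=(t+b+1)/2; print(col,t,b,np.round(onp(ray(c,(col,mid)),0,-.04),4))
```

```text
t 13.65 q [-0.419  0.575 -0.33   2.361  1.883  1.457  1.849] p [0.6073 0.037  0.2158] r [ 0.167  0.749 -0.205  0.607] F [-2.6  3.4 -4.9] v 0.005
200 265 298 [-0.04    0.0417  0.2352]
350 223 251 [-0.04   -0.0302  0.2354]
450 195 218 [-0.04   -0.0984  0.2357]
```

step_arm(
  increments=[
    [0, 0, -0.006, 0, 0, 0, 1],
    [-0.01, 0.006, -0.014, 0, 0, 0, 1],
    [-0.04, 0.025, -0.02, 0, 0, 0, 1],
    [-0.075, 0.046, -0.026, 0, 0, 0, 1],
    [-0.1, 0.065, -0.033, -1, -2, 0, 1],
    [-0.11, 0.09, -0.043, -2, -4, 0, 1],
    [-0.115, 0.12, -0.051, -3.5, -6, 0, 1],
    [-0.117, 0.152, -0.056, -4.6, -7.7, 0, 1],
    [-0.117, 0.152, -0.056, -4.6, -7.7, 0, 1],
    [-0.117, 0.152, -0.056, -4.6, -7.7, 0, 1],
  ],
)

```text
t: 14.53
eef_pos: [0.4903, 0.1907, 0.1592]
tool_rot: [0.182, 0.699, -0.191, 0.665]
contact_force: [-0.3, -0.6, 0.2]
gripper_width: -0.002
```

```bash
python3 st.py
python3 - <<'E'
from h import *
c=cam('wrist','w8.png')
import pickle;pickle.dump({k:c[k] for k in ['intrinsics','D','extrinsics']},open('w8.pkl','wb'))
i=cv2.imread('pics/w8.png');cv2.imwrite('pics/w8c.png',cv2.resize(i[60:130,90:190],None,fx=8,fy=8,interpolation=cv2.INTER_CUBIC))
E
```

```text
t 14.53 q [-0.798  0.884 -0.45   2.265  1.523  1.865  1.598] p [0.4903 0.1907 0.1592] r [ 0.182  0.699 -0.191  0.665] F [-0.3 -0.6  0.2] v 0.061
tcp local [-0.1601  0.1426  0.1592] z [ 0.907 -0.418 -0.05 ] x [ 0.046 -0.021  0.999]
```

View pics/w8c.png

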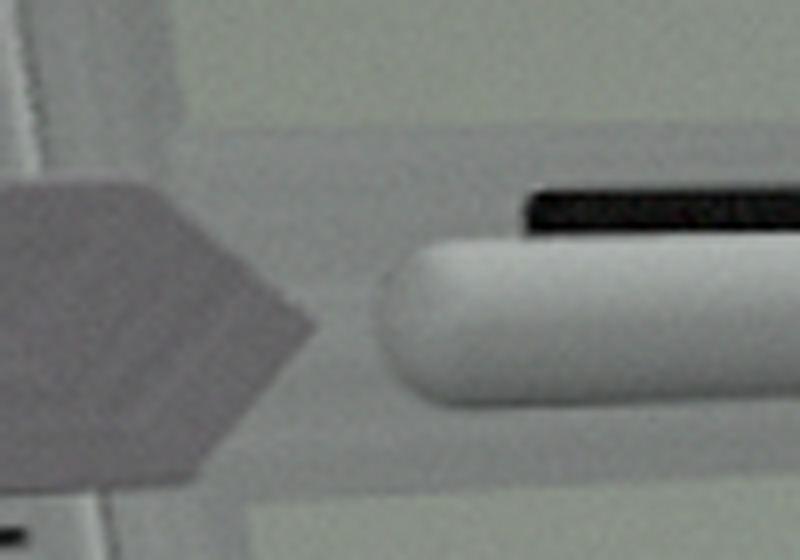

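Run:
```python
from lipz import *
c=pickle.load(open('w8.pkl','rb'))
for v in (-.023,-.027,-.035): print('mark',np.round(onp(ray(c,(90+318/8,60+325/8)),0,v),4))
for uv in [(90+445/8,60+324/8),(90+750/8,60+317/8)]: print('lip',np.round(onp(ray(c,uv),0,-.04),4))
from plan import *
qs=np.array(bot.get_obs()['q'])
# button
S=np.array([.4993,-.2677,.086]); print('start local',loc(S), proj(c,S))
```

```text
mark [-0.023   0.1976  0.2368]
mark [-0.027   0.1977  0.2369]
mark [-0.035   0.1978  0.2373]
lip [-0.04    0.1877  0.2372]
lip [-0.04    0.162   0.2369]
start local [-0.10421714 -0.31247222  0.086     ] [[568.91394798 217.55329273]]
```

Run:
```python
from h import *
from plan import *
o=bot.get_obs();R0=Ro.from_quat(np.roll(o['tool_rot'],-1));RV=Ro.from_quat([.676,-.238,.673,.183])
print((RV*R0.inv()).as_rotvec(degrees=True), np.array([.4761,.2311,.2361])-o['eef_pos'])
```

```text
[ 2.88896563 -3.38850199 -4.05513039] [-0.01435746  0.04224945  0.07627609]
```

step_arm(
  increments=[
    [0, 0.01, 0.02, 0, 0, 0, 1],
    [-0.01, 0.02, 0.045, 1, -1.2, -1.4, 1],
    [-0.014, 0.03, 0.065, 2, -2.4, -2.8, 1],
    [-0.014, 0.042, 0.076, 2.9, -3.4, -4, 1],
  ],
)

```text
t: 14.92
eef_pos: [0.4762, 0.229, 0.2387]
tool_rot: [0.183, 0.675, -0.239, 0.673]
contact_force: [0.3, 0.4, -0.2]
gripper_width: -0.0
```

step_arm(
  increments=[
    [0.0, -0.02, 0, 5.5, -1.1, -4.5, 1],
    [-0.01, -0.04, 0, 11, -2.2, -9, 1],
    [-0.01, -0.055, 0, 16.5, -3.3, -13.5, 1],
    [-0.015, -0.07, 0, 22, -4.4, -18, 1],
    [-0.02, -0.09, 0, 28, -5.6, -23, 1],
  ],
)

```text
t: 15.33
eef_pos: [0.4563, 0.1389, 0.2364]
tool_rot: [0.133, 0.607, -0.527, 0.58]
contact_force: [0.5, -0.0, 0.3]
gripper_width: -0.0
```

step_arm(
  increments=[
    [0.0, 0.0, 0, 4.5, -2, -5, 1],
    [-0.01, -0.01, 0, 9, -4, -10, 1],
    [-0.01, -0.01, 0, 13.4, -6, -15.1, 1],
    [-0.01, -0.02, 0, 17.8, -8, -20.1, 1],
    [-0.02, -0.02, 0, 22.2, -10, -25.2, 1],
    [-0.02, -0.03, 0.01, 26.7, -12, -30.2, 1],
  ],
)

```text
t: 15.83
eef_pos: [0.4348, 0.1094, 0.2451]
tool_rot: [-0.082, -0.403, 0.793, -0.45]
contact_force: [0.3, 0.1, -0.3]
gripper_width: 0.0
```

step_arm(
  increments=[
    [0.0, 0.0, 0.01, 3.6, -2, -5.2, 1],
    [-0.01, 0.01, 0.01, 7.2, -4.1, -10.4, 1],
    [-0.01, 0.01, 0.02, 10.8, -6.2, -15.6, 1],
    [-0.01, 0.02, 0.02, 14.4, -8.2, -20.8, 1],
    [-0.02, 0.02, 0.03, 18, -10.2, -25.9, 1],
    [-0.02, 0.03, 0.03, 21.6, -12.3, -31.1, 1],
    [-0.03, 0.03, 0.03, 25.2, -14.4, -36.3, 1],
    [-0.03, 0.03, 0.03, 28.8, -16.4, -41.5, 1],
  ],
)

```text
t: 16.5
eef_pos: [0.4048, 0.1391, 0.2761]
tool_rot: [-0.023, -0.039, 0.97, -0.238]
contact_force: [-0.4, -0.3, -0.1]
gripper_width: 0.002
```

```bash
python3 st.py
```

```text
t 16.5 q [-0.415  0.215 -0.368  1.926  0.395  1.409  0.719] p [0.4048 0.1391 0.2761] r [-0.023 -0.039  0.97  -0.238] F [-0.4 -0.3 -0.1] v 0.527
tcp local [-0.2399  0.0825  0.2761] z [ 0.021 -0.464 -0.885] x [-0.984 -0.167  0.064]
```

```bash
cat > btn.py <<'E'
from h import *
from plan import *
a=np.radians(18)
n=Rc@np.array([-np.sin(a),0,np.cos(a)])
Rb=np.column_stack([Rc@[-np.cos(a),0,-np.sin(a)],np.cross(-n,Rc@[-np.cos(a),0,-np.sin(a)]),-n])
S=np.array([.4993,-.2677,.086])
E
python3 - <<'E'
from btn import *
o=bot.get_obs();x0=np.array(o['eef_pos']);R0=Ro.from_quat(np.roll(o['tool_rot'],-1)).as_matrix();q=np.array(o['q'])
print(np.linalg.det(Rb),n)
down=np.column_stack([Rc@[-1,0,0],Rc@[0,1,0],[0,0,-1.]])
for nm,x,R in [('mid0',np.array([.43,.1,.38]),down),('mid1',np.array([.43,-.15,.38]),down),('above',S+.12*n,Rb),('near',S+.03*n,Rb),('on',S,Rb)]:
    B=ik(x,R,q,1);q=B[2];print(nm,np.round(x,3),round(B[1],4),np.round(q,2),'wr',np.round(frames(q)[1],2),'d',np.round(x-x0,3),'turn',np.round(np.degrees(Ro.from_matrix(R@R0.T).as_rotvec()),1));x0=x;R0=R
E
```

```text
0.999999999999999 [-0.30739368  0.03163276  0.95105652]
mid0 [0.43 0.1  0.38] 0.0 [-0.21 -0.04 -0.15  1.86 -0.01  1.31  1.11] wr [0.43 0.1  0.7 ] d [ 0.025 -0.039  0.104] turn [ 27.4  -4.1 -10.3]
mid1 [ 0.43 -0.15  0.38] 0.0 [ 0.06 -0.04  0.14  1.87  0.01  1.31  1.66] wr [ 0.43 -0.15  0.7 ] d [ 0.   -0.25  0.  ] turn [0. 0. 0.]
above [ 0.462 -0.264  0.2  ] 0.0 [ 0.31  0.13  0.18  2.16 -0.26  0.57  2.14] wr [ 0.36 -0.25  0.5 ] d [ 0.032 -0.114 -0.18 ] turn [ -1.8 -17.9  -0. ]
near [ 0.49  -0.267  0.115] 0.0 [ 0.37  0.32  0.09  2.16 -0.37  0.38  2.24] wr [ 0.39 -0.25  0.42] d [ 0.028 -0.003 -0.086] turn [0. 0. 0.]
on [ 0.499 -0.268  0.086] 0.0 [ 0.4   0.39  0.05  2.15 -0.4   0.33  2.27] wr [ 0.4  -0.26  0.39] d [ 0.009 -0.001 -0.029] turn [0. 0. 0.]
```

step_arm(
  increments=[
    [0.005, -0.005, 0.025, 5.4, -0.8, -2, 1],
    [0.01, -0.015, 0.055, 10.8, -1.6, -4, 1],
    [0.02, -0.025, 0.085, 16.2, -2.4, -6, 1],
    [0.025, -0.05, 0.1, 21.6, -3.2, -8, 1],
    [0.025, -0.085, 0.104, 27.4, -4.1, -10.3, 1],
    [0.025, -0.125, 0.104, 27.4, -4.1, -10.3, 1],
    [0.025, -0.165, 0.104, 27.4, -4.1, -10.3, 1],
    [0.025, -0.205, 0.104, 27.4, -4.1, -10.3, 1],
    [0.025, -0.245, 0.104, 27.4, -4.1, -10.3, 1],
    [0.025, -0.285, 0.104, 27.4, -4.1, -10.3, 1],
  ],
)

```text
t: 17.33
eef_pos: [0.4282, -0.1476, 0.3796]
tool_rot: [0.0, 0.05, 0.999, -0.001]
contact_force: [0.3, -0.0, 0.6]
gripper_width: -0.001
```

step_arm(
  increments=[
    [0.0, -0.03, -0.01, 0, 0, 0, 1],
    [0.01, -0.06, -0.03, -0.4, -4, 0, 1],
    [0.015, -0.09, -0.06, -0.8, -8, 0, 1],
    [0.02, -0.11, -0.09, -1.2, -12, 0, 1],
    [0.025, -0.114, -0.12, -1.5, -15, 0, 1],
    [0.03, -0.114, -0.15, -1.8, -18, 0, 1],
    [0.032, -0.114, -0.17, -1.8, -18, 0, 1],
    [0.032, -0.114, -0.17, -1.8, -18, 0, 1],
    [0.032, -0.114, -0.17, -1.8, -18, 0, 1],
  ],
)

```text
t: 18.08
eef_pos: [0.461, -0.2586, 0.2091]
tool_rot: [0.156, 0.049, 0.986, -0.009]
contact_force: [0.3, -0.3, 0.1]
gripper_width: 0.0
```

```bash
python3 st.py
python3 - <<'E'
from btn import *
import pickle
c=cam('wrist','w9.png');pickle.dump({k:c[k] for k in ['intrinsics','D','extrinsics']},open('w9.pkl','wb'))
print('proj S',proj(c,[S,S+.02*n]))
print([(round(x['conf'],2),round(x['location'][0]*560,1),round(x['location'][1]*420,1)) for x in bot.place_of('start_top','wrist')])
cam('top','t9.png')
E
```

```text
t 18.08 q [ 0.283  0.127  0.193  2.149 -0.245  0.586  2.128] p [ 0.461  -0.2586  0.2091] r [ 0.156  0.049  0.986 -0.009] F [ 0.3 -0.3  0.1] v 0.059
tcp local [-0.1433 -0.3074  0.2091] z [ 0.31  -0.001 -0.951] x [-0.951 -0.004 -0.31 ]
proj S [[274.05268573 197.36799969]
 [273.62542927 204.37624465]]
[]
```

View pics/w9.png

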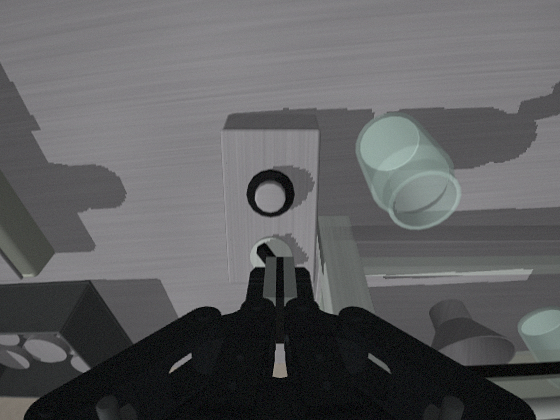

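View pics/t9.png

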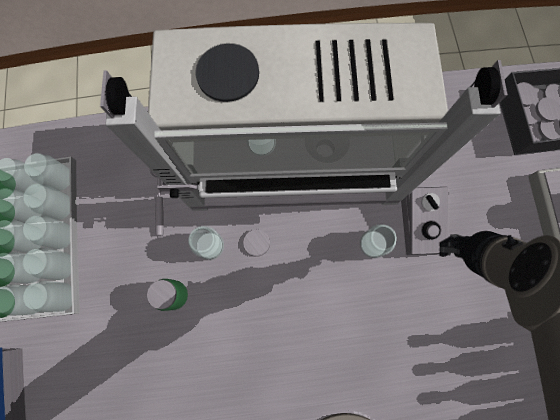

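Run:
```python
from btn import *
import pickle
i=cv2.imread('pics/w9.png');cv2.imwrite('pics/w9c.png',cv2.resize(i[150:290,210:340],None,fx=5,fy=4.2,interpolation=cv2.INTER_CUBIC))
i=cv2.imread('pics/t9.png');cv2.imwrite('pics/t9c.png',cv2.resize(i[170:270,380:500],None,fx=6,fy=6,interpolation=cv2.INTER_CUBIC))
```

```text
(no output)
```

View pics/w9c.png

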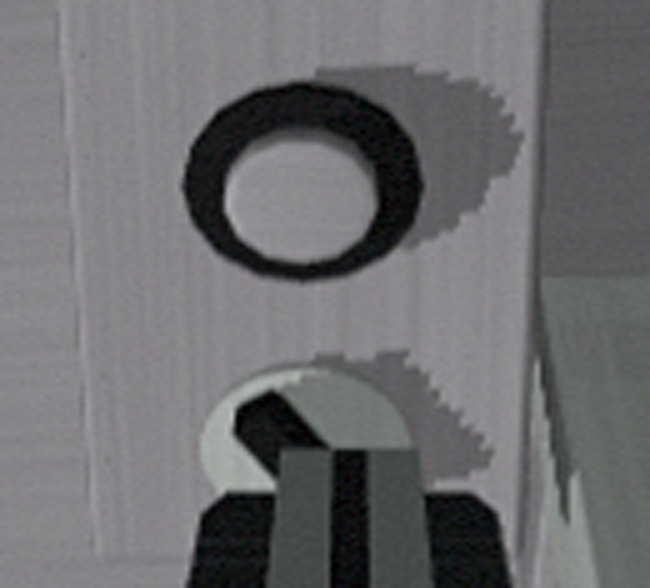

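View pics/t9c.png

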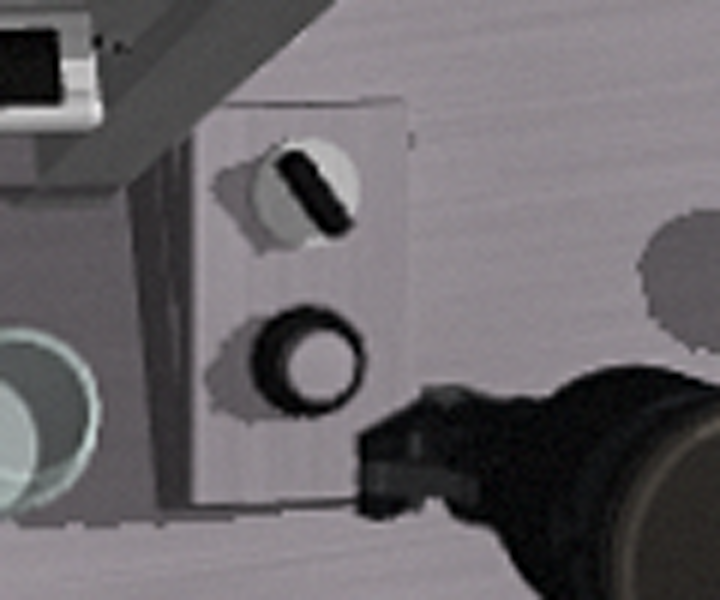

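Run:
```python
from btn import *
import pickle
c=pickle.load(open('w9.pkl','rb'));ct=cam('top');cs=cam('scene')
rs=[ray(c,(270.2,197.4)),ray(ct,(434.2,231)),ray(cs,(258,103.2))]
for k in [rs,rs[:2],[rs[0],rs[2]]]:
    X,e=tri(k);print(np.round(X,4),np.round(e,4),Rc.T@(X-[cab[0],cab[1],0]))
for r in rs: print(onz(r,.086))
S2=tri(rs)[0]
o=bot.get_obs();x0=np.array(o['eef_pos'])
for X in [onz(rs[0],.086)]: print('to +30mm',X+.03*n-x0,'on',X-x0,'in 7mm',X-.007*n-x0)
```

```text
[ 0.4991 -0.2709  0.0845] [0.0008 0.0017 0.002 ] [-0.10411119 -0.31572181  0.08449999]
[ 0.498  -0.2711  0.0877] [0.0003 0.0003] [-0.10513936 -0.3160073   0.08770165]
[ 0.4996 -0.2702  0.084 ] [0.0012 0.0012] [-0.10369594 -0.31496154  0.08398238]
[ 0.49900831 -0.27106946  0.086     ]
[ 0.49833644 -0.27204275  0.086     ]
[ 0.49959227 -0.26782178  0.086     ]
to +30mm [ 0.02571312 -0.01152968 -0.09697608] on [ 0.03493493 -0.01247866 -0.12550777] in 7mm [ 0.03708669 -0.01270009 -0.13216517]
```

step_arm(
  increments=[
    [0.006, -0.003, -0.025, 0, 0, 0, 1],
    [0.013, -0.006, -0.055, 0, 0, 0, 1],
    [0.02, -0.009, -0.08, 0, 0, 0, 1],
    [0.026, -0.012, -0.097, 0, 0, 0, 1],
    [0.026, -0.012, -0.097, 0, 0, 0, 1],
    [0.026, -0.012, -0.097, 0, 0, 0, 1],
  ],
)

```text
t: 18.83
eef_pos: [0.4894, -0.2701, 0.1129]
tool_rot: [0.158, 0.047, 0.986, -0.009]
contact_force: [0.4, -0.3, -0.4]
gripper_width: -0.002
```

```bash
python3 st.py
python3 - <<'E'
from btn import *
import pickle
c=cam('wrist','w10.png')
o=bot.get_obs();S=np.array([.4990,-.2709,.086]);d=np.array(o['eef_pos'])-S
print('off',d,'along n',d@n,'lateral',Rc.T@(d-(d@n)*n))
E
```

```text
t 18.83 q [ 0.358  0.332  0.115  2.166 -0.408  0.375  2.297] p [ 0.4894 -0.2701  0.1129] r [ 0.158  0.047  0.986 -0.009] F [ 0.4 -0.3 -0.4] v 0.039
tcp local [-0.1138 -0.3159  0.1129] z [ 0.312 -0.001 -0.95 ] x [-0.95  -0.007 -0.312]
off [-0.00935713  0.00053934  0.02775295] along n 0.02928800582889133 lateral [-0.0003127  -0.00042135 -0.0001016 ]
```

View pics/w10.png

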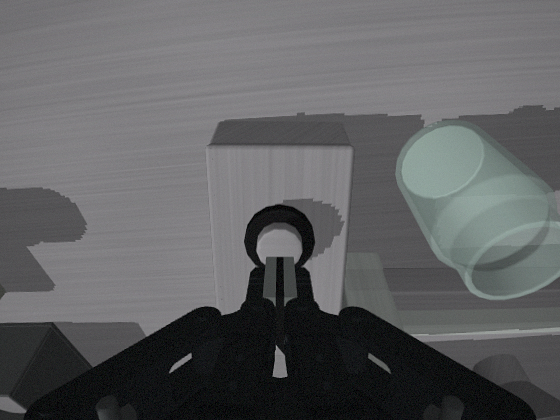

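step_arm(
  increments=[
    [0.0025, 0, -0.008, 0, 0, 0, 1],
    [0.005, -0.0005, -0.016, 0, 0, 0, 1],
    [0.0074, -0.0008, -0.0228, 0, 0, 0, 1],
    [0.0086, -0.0009, -0.0266, 0, 0, 0, 1],
    [0.0092, -0.001, -0.0285, 0, 0, 0, 1],
    [0.0098, -0.001, -0.0304, 0, 0, 0, 1],
    [0.0098, -0.001, -0.0304, 0, 0, 0, 1],
  ],
)

```text
t: 19.47
eef_pos: [0.4992, -0.271, 0.0822]
tool_rot: [0.158, 0.047, 0.986, -0.009]
contact_force: [-0.4, 1.1, 4.4]
gripper_width: -0.001
```

```bash
cat > bs.py <<'E'
from btn import *
o=bot.get_obs();S=np.array([.4990,-.2709,.086]);d=np.array(o['eef_pos'])-S
print(o['t'],'along n',d@n,'lateral',Rc.T@(d-(d@n)*n),'F',o['contact_force'],'F.n',np.array(o['contact_force'])@n)
E
python3 bs.py
```

```text
19.4667 along n -0.0036397239631564843 lateral [-9.43330711e-04 -3.86023399e-05 -3.06506728e-04] F [-0.43398896  1.12380839  4.38870944] F.n 4.34286532859612
```

step_arm(
  increments=[
    [0.0005, 0, -0.0015, 0, 0, 0, 1],
    [0.0009, -0.0001, -0.0028, 0, 0, 0, 1],
    [0.0009, -0.0001, -0.0028, 0, 0, 0, 1],
  ],
)

```text
t: 19.72
eef_pos: [0.4998, -0.271, 0.0805]
tool_rot: [0.158, 0.047, 0.986, -0.009]
contact_force: [-6.6, 3.6, 14.5]
gripper_width: 0.001
```

```bash
python3 bs.py
```

```text
19.7167 along n -0.005498673256758279 lateral [-9.25388460e-04 -4.97187740e-05 -3.00676937e-04] F [-6.57624193  3.55574107 14.54925991] F.n 15.97114151132666
```

step_arm(
  increments=[
    [0.0003, 0, -0.001, 0, 0, 0, 1],
    [0.0003, 0, -0.001, 0, 0, 0, 1],
  ],
)

```text
t: 19.88
eef_pos: [0.4999, -0.271, 0.0802]
tool_rot: [0.158, 0.047, 0.986, -0.009]
contact_force: [-12.1, 5.6, 25.2]
gripper_width: -0.002
```

```bash
python3 bs.py;  python3 - <<'E'
from h import *
i=cam('top','t11.png')['color'];w_=cam('wrist','w11.png')
cv2.imwrite('pics/t11c.png',cv2.resize(cv2.imread('pics/t11.png')[170:270,380:500],None,fx=6,fy=6,interpolation=cv2.INTER_CUBIC))
cv2.imwrite('pics/w11c.png',cv2.resize(cv2.imread('pics/w11.png')[180:320,200:360],None,fx=5,fy=4,interpolation=cv2.INTER_CUBIC))
E
```

```text
19.8833 along n -0.005758772034540125 lateral [-8.97599341e-04 -5.34547395e-05 -2.91647705e-04] F [-12.08911927   5.64279709  25.21067851] F.n 27.871396107008284
```

View pics/w11c.png

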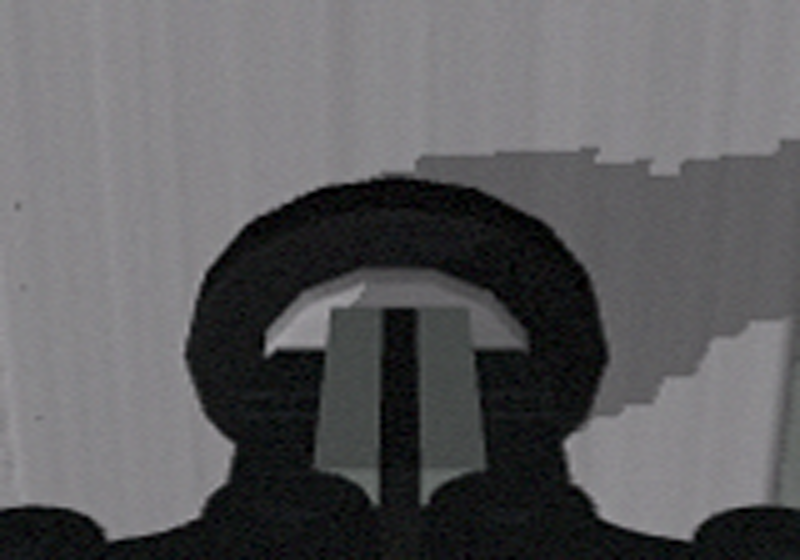

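step_arm(
  increments=[
    [-0.001, 0, 0.003, 0, 0, 0, 1],
    [-0.003, 0, 0.01, 0, 0, 0, 1],
    [-0.008, 0.001, 0.025, 0, 0, 0, 1],
    [-0.016, 0.002, 0.05, 0, 0, 0, 1],
    [-0.026, 0.002, 0.08, 0, 0, 0, 1],
    [-0.038, 0.003, 0.12, 0, 0, 0, 1],
    [-0.045, 0.003, 0.15, 0, 0, 0, 1],
    [-0.05, 0.003, 0.18, 0, 0, 0, 1],
    [-0.05, 0.003, 0.2, 0, 0, 0, 1],
    [-0.05, 0.003, 0.2, 0, 0, 0, 1],
  ],
)

```text
t: 20.82
eef_pos: [0.4519, -0.2699, 0.2839]
tool_rot: [0.162, 0.048, 0.986, -0.011]
contact_force: [0.3, 0.2, 0.5]
gripper_width: 0.001
```

```bash
python3 bs.py;  python3 - <<'E'
from lipz import *
ct=cam('top','t12.png');cam('wrist','w12.png')
a=cv2.imread('pics/t9.png').astype(int);b=cv2.imread('pics/t12.png').astype(int)
print('lip/marker/jars region diff t9-t12',[np.abs(a-b)[r0:r1,c0:c1].max() for r0,r1,c0,c1 in [(165,210,150,400),(210,320,140,400)]])
for uv in [(434.2,231)]: pass
cv2.imwrite('pics/t12b.png',cv2.resize(cv2.imread('pics/t12.png')[100:320,100:500],None,fx=2,fy=2,interpolation=cv2.INTER_CUBIC))
print(bot.get_obs()['contact_force'])
E
```

```text
20.8167 along n 0.20269269863215378 lateral [ 0.01568311 -0.00385195  0.00509575] F [0.33328336 0.19116597 0.50811663] F.n 0.38684554141083705
lip/marker/jars region diff t9-t12 [np.int64(15), np.int64(65)]
[ 0.49404424  0.30049093 -0.11353427]
```

View pics/t12b.png

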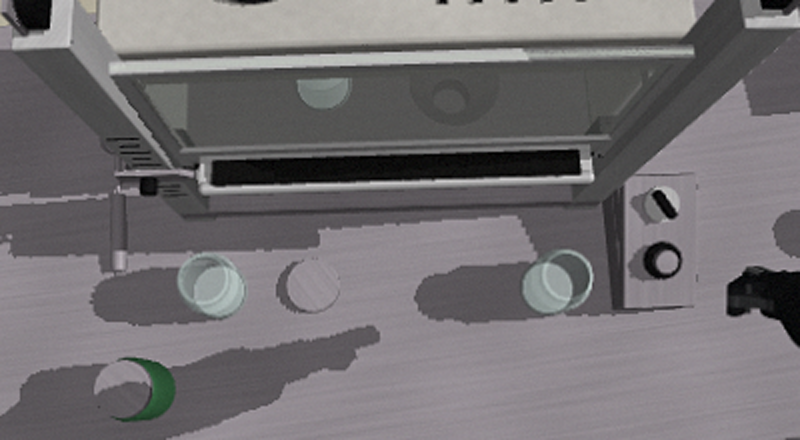

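View pics/w12.png

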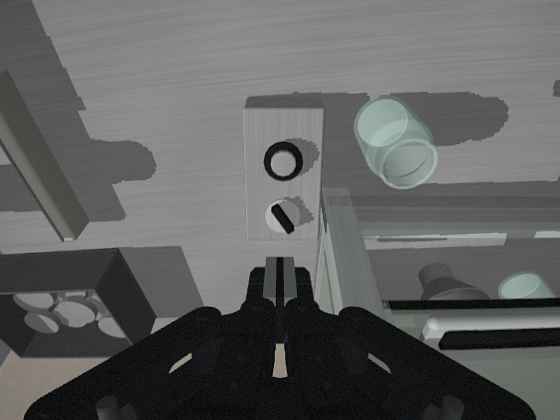

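```bash
python3 -c "
from station import bot
o=bot.get_obs();print(o['t'],abs(o['joint_vel']).max());print(bot.hand_in())"
```

```text
20.9167 0.03335621338256506
the job is handed in; nothing more can be done
None
```

I pushed the window up from under its lip with the shut fingers and let go, then pressed the start button fully in and released it. The job was handed in at about 21 s, with the arm clear of everything.

- **Window:** after the fingers had withdrawn, the wrist camera put the lip at 237.0 mm and the marker tip at 236.9 mm. Between pictures taken before and after the button press, the lip area did not change beyond image noise.
- **Button:** the travel measured 5.8 mm of the 6 mm, less than my roughly 1 mm uncertainty in the cap's starting height. The force rose from 16 to 28 N over the last 0.3 mm, so the button was at its stop. The picture taken then showed the fingers on the cap, and a later one showed the button back up.
- **Other things:** the jars, lid, marker and dial look untouched in the last pictures. The tool force was near zero at the end.
- **Check that disagreed:** an early reading from the top camera alone put the marker tip at about 243 mm. I discarded it because two wrist views, also triangulated with the top camera, agreed on 236.5 to 237 mm.

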